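Load feed rollers into the transport cradle and clamp them

TASK

Swing the cradle's yellow keeper up past its balance point so that it stays open on its own, lay every feed roller in its own vee, centred lengthwise, and drape one orange saddle over the middle of each roller, legs down either side and top level. Then swing the keeper fully shut over them. Leave the other things on the bench where they are; a saddle left over is not needed.

Things in the scene. Friction and masses are not known exactly. Their poses are not given: they have to be found in the camera images.
- cradle: Fixed cradle: aluminium base 190 x 330 x 10 mm (x -75 to 115) with two blue 12 mm thick combs (at x = -45 and +45 mm, free between) of three 90-degree vees at y = +100, 0, -100 mm; vee bottoms 30.5 mm, lips 58.5 mm above the bench, mouths 56 mm wide. Origin: on the bench below the middle vee; x along the vees, z up. Two hinge posts, 98 mm high, at x = 100 mm, y = +-152 mm.
- vee1 (a point): Point on the cradle where the centre of a roller lies when it is seated in vee 1 (y = +100 mm in the cradle's frame): midway between the combs, 56 mm above the bench. Axes as the cradle's. The keeper's cross bar, when shut, lies right above it.
- vee2 (a point): Point on the cradle where the centre of a roller lies when it is seated in vee 2 (y = 0 mm in the cradle's frame): midway between the combs, 56 mm above the bench. Axes as the cradle's. The keeper's cross bar, when shut, lies right above it.
- vee3 (a point): Point on the cradle where the centre of a roller lies when it is seated in vee 3 (y = -100 mm in the cradle's frame): midway between the combs, 56 mm above the bench. Axes as the cradle's. The keeper's cross bar, when shut, lies right above it.
- keeper (a joint): Angle (rad) of the cradle's yellow hinged frame: 0 = shut, level, on its own stop; grows as it swings up and over to the cradle's +x; 1.95 = open on its back stop. No spring, little friction: it falls shut below the balance point at 1.57, open past it. 350 g, 2 N to lift at the handle. Its 22 mm cross bar lies 100 mm from the hinge, shut 80 mm above the bench (2 mm over the saddles).
- keeper_grip (a point): Middle of the keeper's black round handle bar (12 mm thick, 108 mm long, along the cradle's y), 185 mm from the hinge line. A gap of 68 mm parts it from the keeper's cross bar, with two 8 mm struts 50 mm either side of this point. Shut, it lies at x = -85 mm, z = 85 mm in the cradle's frame.
- keeper_hinge (a point): Middle of the keeper's hinge line, which runs along the cradle's y: x = 100 mm, y = 0, z = 85 mm in the cradle's frame. At joint angle q the handle bar is at 185 mm x (-cos q, sin q) in cradle x and z from here.
- roller1: Feed roller, black rubber body 36 mm in diameter and 130 mm long with steel end discs, 12 mm steel journals (154 mm over all), white band round its middle; 0.2 to 0.4 kg. Origin: its centre, on the axis; its x axis is the roller's axis. Rolls easily on the bench, where its centre is 18 mm up. May be absent.
- roller2: Feed roller, black rubber body 36 mm in diameter and 130 mm long with steel end discs, 12 mm steel journals (154 mm over all), white band round its middle; 0.2 to 0.4 kg. Origin: its centre, on the axis; its x axis is the roller's axis. Rolls easily on the bench, where its centre is 18 mm up. May be absent.
- roller3: Feed roller, black rubber body 36 mm in diameter and 130 mm long with steel end discs, 12 mm steel journals (154 mm over all), white band round its middle; 0.2 to 0.4 kg. Origin: its centre, on the axis; its x axis is the roller's axis. Rolls easily on the bench, where its centre is 18 mm up. May be absent.
- saddle1: Orange saddle guard, an upside-down U: 40 mm long (its x), 50 mm wide (its y), 46 mm high, 4 mm walls and top, 42 mm wide inside; about 80 g. Stands on its legs at the start. Origin: between the legs, on the axis of the roller it would sit on: 24 mm above its feet, 22 mm below its top face; z up. Goes over a roller with its x along the roller, legs either side.
- saddle2: Orange saddle guard, an upside-down U: 40 mm long (its x), 50 mm wide (its y), 46 mm high, 4 mm walls and top, 42 mm wide inside; about 80 g. Stands on its legs at the start. Origin: between the legs, on the axis of the roller it would sit on: 24 mm above its feet, 22 mm below its top face; z up. Goes over a roller with its x along the roller, legs either side.
- saddle3: Orange saddle guard, an upside-down U: 40 mm long (its x), 50 mm wide (its y), 46 mm high, 4 mm walls and top, 42 mm wide inside; about 80 g. Stands on its legs at the start. Origin: between the legs, on the axis of the roller it would sit on: 24 mm above its feet, 22 mm below its top face; z up. Goes over a roller with its x along the roller, legs either side.
- spray_bottle: Bystander: bottle 52 mm thick, 130 mm high. Origin under its centre.
- screw_cup: Bystander: grey cup 56 mm wide, 50 mm high. Origin under its centre.
- tape_roll: Bystander: brown roll of tape lying flat, 90 mm wide, 45 mm high. Origin under its centre.
- gauge_case: Bystander: black flat case 160 x 70 x 22 mm. Origin under its centre.
- marker: Bystander: blue marker pen 135 mm long, 16 mm thick, lying. Origin under its middle.
- parts_carton: Bystander: closed carton 110 x 150 x 70 mm. Origin under its centre.
Not all that is in view belongs to the job. Leave any brown, red or turquoise look-alike of the roller3 alone.

How it is judged (in metres and radians):
On the way, in this order (a step that is already met when the one before it is completed fails the run):
1. the keeper stands open on its own, past its balance point, let go (value of joint keeper above 1.75 rad and contact force between the fingers and cradle below 0.1 N), for 0.4 s.
2. with the keeper open, every roller lies seated in a vee, let go (value of joint keeper above 1.75 rad and z of roller1 in the frame of cradle between 0.052 and 0.0595 m and x of roller1 in the frame of cradle between -0.015 and 0.015 m and angle between the x axis of each of roller1, roller2, roller3 and the x axis of cradle, either way round below 0.08 rad and linear speed of each of roller1, roller2, roller3 below 0.03 m/s and contact force between the fingers and roller1 below 0.1 N and z of roller2 in the frame of cradle between 0.052 and 0.0595 m and x of roller2 in the frame of cradle between -0.015 and 0.015 m and contact force between the fingers and roller2 below 0.1 N and z of roller3 in the frame of cradle between 0.052 and 0.0595 m and x of roller3 in the frame of cradle between -0.015 and 0.015 m and contact force between the fingers and roller3 below 0.1 N), for 0.3 s.
3. with the keeper open, every seated roller has a saddle draped over its middle, let go (value of joint keeper above 1.75 rad and z of roller1 in the frame of cradle between 0.052 and 0.0595 m and x of roller1 in the frame of cradle between -0.015 and 0.015 m and angle between the x axis of each of roller1, roller2, roller3 and the x axis of cradle, either way round below 0.08 rad and linear speed of each of roller1, roller2, roller3 below 0.03 m/s and ((horizontal distance between roller1 and saddle1 below 0.022 m and z of saddle1 in the frame of cradle between 0.051 and 0.0625 m and x of saddle1 in the frame of cradle between -0.018 and 0.018 m and angle between saddle1's own z axis and vertical below 0.3 rad and linear speed of saddle1 below 0.03 m/s) or (horizontal distance between roller1 and saddle2 below 0.022 m and z of saddle2 in the frame of cradle between 0.051 and 0.0625 m and x of saddle2 in the frame of cradle between -0.018 and 0.018 m and angle between saddle2's own z axis and vertical below 0.3 rad and linear speed of saddle2 below 0.03 m/s) or (horizontal distance between roller1 and saddle3 below 0.022 m and z of saddle3 in the frame of cradle between 0.051 and 0.0625 m and x of saddle3 in the frame of cradle between -0.018 and 0.018 m and angle between saddle3's own z axis and vertical below 0.3 rad and linear speed of saddle3 below 0.03 m/s)) and z of roller2 in the frame of cradle between 0.052 and 0.0595 m and x of roller2 in the frame of cradle between -0.015 and 0.015 m and ((horizontal distance between roller2 and saddle1 below 0.022 m and z of saddle1 in the frame of cradle between 0.051 and 0.0625 m and x of saddle1 in the frame of cradle between -0.018 and 0.018 m and angle between saddle1's own z axis and vertical below 0.3 rad and linear speed of saddle1 below 0.03 m/s) or (horizontal distance between roller2 and saddle2 below 0.022 m and z of saddle2 in the frame of cradle between 0.051 and 0.0625 m and x of saddle2 in the frame of cradle between -0.018 and 0.018 m and angle between saddle2's own z axis and vertical below 0.3 rad and linear speed of saddle2 below 0.03 m/s) or (horizontal distance between roller2 and saddle3 below 0.022 m and z of saddle3 in the frame of cradle between 0.051 and 0.0625 m and x of saddle3 in the frame of cradle between -0.018 and 0.018 m and angle between saddle3's own z axis and vertical below 0.3 rad and linear speed of saddle3 below 0.03 m/s)) and z of roller3 in the frame of cradle between 0.052 and 0.0595 m and x of roller3 in the frame of cradle between -0.015 and 0.015 m and ((horizontal distance between roller3 and saddle1 below 0.022 m and z of saddle1 in the frame of cradle between 0.051 and 0.0625 m and x of saddle1 in the frame of cradle between -0.018 and 0.018 m and angle between saddle1's own z axis and vertical below 0.3 rad and linear speed of saddle1 below 0.03 m/s) or (horizontal distance between roller3 and saddle2 below 0.022 m and z of saddle2 in the frame of cradle between 0.051 and 0.0625 m and x of saddle2 in the frame of cradle between -0.018 and 0.018 m and angle between saddle2's own z axis and vertical below 0.3 rad and linear speed of saddle2 below 0.03 m/s) or (horizontal distance between roller3 and saddle3 below 0.022 m and z of saddle3 in the frame of cradle between 0.051 and 0.0625 m and x of saddle3 in the frame of cradle between -0.018 and 0.018 m and angle between saddle3's own z axis and vertical below 0.3 rad and linear speed of saddle3 below 0.03 m/s)) and contact force between the fingers and saddle1 below 0.1 N and contact force between the fingers and saddle2 below 0.1 N and contact force between the fingers and saddle3 below 0.1 N), for 0.3 s.
At the end, for the whole second after the job is handed in: Keeper shut within 0.05 rad; every roller seated in a vee (centre 52 to 59.5 mm above the cradle underside, within 15 mm of the middle lengthwise, 0.08 rad of the vee line); on each a saddle within 22 mm of its centre, 18 mm of the vee middle, tilt under 0.3 rad; all at rest (value of joint keeper below 0.05 rad and velocity of joint keeper below 0.1 rad/s and z of roller1 in the frame of cradle between 0.052 and 0.0595 m and x of roller1 in the frame of cradle between -0.015 and 0.015 m and angle between the x axis of each of roller1, roller2, roller3 and the x axis of cradle, either way round below 0.08 rad and linear speed of each of roller1, roller2, roller3 below 0.03 m/s and ((horizontal distance between roller1 and saddle1 below 0.022 m and z of saddle1 in the frame of cradle between 0.051 and 0.0625 m and x of saddle1 in the frame of cradle between -0.018 and 0.018 m and angle between saddle1's own z axis and vertical below 0.3 rad and linear speed of saddle1 below 0.03 m/s) or (horizontal distance between roller1 and saddle2 below 0.022 m and z of saddle2 in the frame of cradle between 0.051 and 0.0625 m and x of saddle2 in the frame of cradle between -0.018 and 0.018 m and angle between saddle2's own z axis and vertical below 0.3 rad and linear speed of saddle2 below 0.03 m/s) or (horizontal distance between roller1 and saddle3 below 0.022 m and z of saddle3 in the frame of cradle between 0.051 and 0.0625 m and x of saddle3 in the frame of cradle between -0.018 and 0.018 m and angle between saddle3's own z axis and vertical below 0.3 rad and linear speed of saddle3 below 0.03 m/s)) and z of roller2 in the frame of cradle between 0.052 and 0.0595 m and x of roller2 in the frame of cradle between -0.015 and 0.015 m and ((horizontal distance between roller2 and saddle1 below 0.022 m and z of saddle1 in the frame of cradle between 0.051 and 0.0625 m and x of saddle1 in the frame of cradle between -0.018 and 0.018 m and angle between saddle1's own z axis and vertical below 0.3 rad and linear speed of saddle1 below 0.03 m/s) or (horizontal distance between roller2 and saddle2 below 0.022 m and z of saddle2 in the frame of cradle between 0.051 and 0.0625 m and x of saddle2 in the frame of cradle between -0.018 and 0.018 m and angle between saddle2's own z axis and vertical below 0.3 rad and linear speed of saddle2 below 0.03 m/s) or (horizontal distance between roller2 and saddle3 below 0.022 m and z of saddle3 in the frame of cradle between 0.051 and 0.0625 m and x of saddle3 in the frame of cradle between -0.018 and 0.018 m and angle between saddle3's own z axis and vertical below 0.3 rad and linear speed of saddle3 below 0.03 m/s)) and z of roller3 in the frame of cradle between 0.052 and 0.0595 m and x of roller3 in the frame of cradle between -0.015 and 0.015 m and ((horizontal distance between roller3 and saddle1 below 0.022 m and z of saddle1 in the frame of cradle between 0.051 and 0.0625 m and x of saddle1 in the frame of cradle between -0.018 and 0.018 m and angle between saddle1's own z axis and vertical below 0.3 rad and linear speed of saddle1 below 0.03 m/s) or (horizontal distance between roller3 and saddle2 below 0.022 m and z of saddle2 in the frame of cradle between 0.051 and 0.0625 m and x of saddle2 in the frame of cradle between -0.018 and 0.018 m and angle between saddle2's own z axis and vertical below 0.3 rad and linear speed of saddle2 below 0.03 m/s) or (horizontal distance between roller3 and saddle3 below 0.022 m and z of saddle3 in the frame of cradle between 0.051 and 0.0625 m and x of saddle3 in the frame of cradle between -0.018 and 0.018 m and angle between saddle3's own z axis and vertical below 0.3 rad and linear speed of saddle3 below 0.03 m/s))); the robot touches nothing.
It fails at once if another thing on the bench is pushed more than 30 mm from its place (distance of any of spray_bottle, screw_cup, tape_roll, gauge_case, marker, parts_carton from where it was at the start of the episode above 0.03 m).
Of roller1, roller2, roller3 only 2 to 3 are there at a start; the rules pass over those that are not, and their reading is None.
At some moment in a run one of roller1, roller2, roller3, saddle1, saddle2, saddle3 may be knocked a few centimetres aside while the robot is not near it.
It also fails if it takes over 210 s, if anything falls off the work surface, if the arm or the gripper's body presses on something with over 40 N, if the wrist force passes 120 N, or if a joint passes its speed limit or range.

ROBOT

A 6-joint arm with a two-finger parallel gripper is mounted at the origin on the work surface. World frame = base frame: x ahead of the robot, y to its left, z up, the work surface at z = 0. Lengths are in mm, angles in rad, forces in N, time in s.
With the tool pointing down it reaches from about 250 to 850 mm from the base axis. Payload 12.5 kg.
Tool frame: the origin (TCP) lies at the very end of the fingers, on their centre line; the grasp point (between the pads) lies 19 mm behind it; z points along the fingers, y is the line along which they close (so a half turn about z gives the same grasp; the last joint's range is limited). The gripper opens to 93 mm and grips with 3 to 60 N. Pads are 15 mm wide; open, the fingers measure 128 mm over their backs; the gripper's body (75 mm by 188 mm) begins 65 mm behind the grasp point.
Start: joints at [-1.299, 0.351, 1.652, -0, 1.139, -0.085], TCP at [192.121, -515.339, 218.633] pointing down, gripper open.
Joint ranges: [-2.75, 2.75], [-0.79, 2.1], [0.01, 2.65], [-1.57, 4.71], [0.07, 3.14], [-2.87, 2.87]. Speed limits (rad/s): [2.22, 2.22, 2.79, 3.14, 3.14, 3.14].

INTERFACE

Orientations are given as a rotation vector (axis times angle).
In Python, from workcell import robot gives the robot as it stands.
- The arm moves only by the shell command python3 -m pendant 'ROWS' [FORCE]. ROWS is a JSON object whose one key "targets" holds a list of rows, each an object with "xyz": the shift along the tool's x, y, z in mm, a list of three; "turn": the turn, a rotation vector about the tool's x, y, z in degrees, a list of three; "claw": the closure, from 0 (fully open) to 1 (shut). A call has 1 to 20 rows; each row shifts and turns the commanded pose from where the row before left it, along the tool's axes as they then stand; what a row does not reach is not made up. A row lasts 1/12 s, in which the tool goes at most 41.7 mm and 7.16 degrees, less where a joint would pass 70% of its speed; a pose out of reach is approached as far as the arm can. A call is refused whole if a number of a shift passes 41.7 or a number of a turn 7.16, either way. A call with a gripper value outside its range is refused whole. The fingers move at their own pace and stop on an object; FORCE is the grip in N (left out, the last holds). Time passes only in rows, so rows that do not move let the fingers close. It gives the time, the measured TCP pose, the force, the opening and the grip force at its end, in the units of the state.
- robot.observe(): the state, without advancing time (a new reading comes with each control period).
- robot.snapshot(name): name is "side" or "top" or "wrist"; returns a dict with "color" (384x512x3 uint8, blue, green, red), "range_z" (384x512 float32, mm along the optical axis (not along the pixel's ray), 0 where there is no reading), "intrinsics" (3x3 intrinsics, pixels), "camera_from_world" (4x4, takes a point from world to camera coordinates). Camera axes: x right, y down, z forward; pixel columns grow to the right and rows downward; lengths in mm; the calibration is good to about 2 mm. The wrist camera is an equidistant fisheye: a pixel r from the principal point sees the ray r / f radians off the axis. A picture is of the moment at which its call begins.
- robot.hand_in(): hands the job in; it is judged then, once.
The state is a dict: "time_s": time; "q": joint angles; "qd": joint speeds; "joint_torque": joint torques, N m; "tcp_pos": TCP position; "tcp_rot": TCP orientation; "force": force on the tool from outside, world axes, zero at the start; "moment": the same for the moment, N m; "opening": finger opening in mm; "grip_force": force on a finger pad.
Only numpy, scipy, OpenCV 4.12 (cv2) and the standard library are available. Lean on these libraries where they do the work, as an engineer would, in place of code of your own. Each camera call takes 0.05 s, during which the arm holds its last target. There are 200 camera calls.

## Working session

There is one attempt and no reset: what is moved stays moved. The work goes in short steps, Python scripts to look and compute and a shell command to move; the robot and the scene stay as the last step left them, time stands still between calls to the robot, and variables do not carry over. Pictures are saved under pics/ and viewed, at most 14 in all, crops included, and the job is handed in when it is done.

```bash
ls; mkdir -p pics
cat > h.py <<'E'
import numpy as np, cv2
from workcell import robot
from scipy.spatial.transform import Rotation as R
def snap(n,save=None):
    s=robot.snapshot(n)
    if save: cv2.imwrite('pics/'+save,s['color'])
    return s
def cloud(s):
    K=s['intrinsics'];z=s['range_z'].astype(float);h,w=z.shape
    u,v=np.meshgrid(np.arange(w),np.arange(h))
    P=np.stack([(u-K[0,2])/K[0,0]*z,(v-K[1,2])/K[1,1]*z,z],-1)
    T=np.linalg.inv(s['camera_from_world'])
    W=P@T[:3,:3].T+T[:3,3]; W[z<=0]=np.nan
    return W
E
python3 - <<'E'
from h import *
for n in('top','side','wrist'):
    s=snap(n,n+'0.png'); np.savez(n+'0.npz',**s); print(n,s['intrinsics'].tolist(),np.linalg.inv(s['camera_from_world']).round(2).tolist())
a=cv2.imread('pics/top0.png')
print({k:np.round(v,3) if not isinstance(v,float) else v for k,v in robot.observe().items()})
E
```

```text
pics
top [[435.8284204810655, 0.0, 251.68750530795865], [0.0, 435.8284204810655, 192.79253835714584], [0.0, 0.0, 1.0]] [[0.04, -0.97, 0.23, 221.82], [-1.0, -0.04, 0.0, 168.26], [0.01, -0.23, -0.97, 1364.05], [0.0, 0.0, 0.0, 1.0]]
side [[369.3169014465452, 0.0, 264.5067216492061], [0.0, 369.3169014465452, 196.43651624151477], [0.0, 0.0, 1.0]] [[-0.94, -0.21, 0.26, 147.36], [-0.33, 0.6, -0.73, 1212.09], [0.0, -0.77, -0.63, 981.9], [0.0, 0.0, 0.0, 1.0]]
wrist [[297.3186396354542, 0.0, 254.41227100352043], [0.0, 297.3186396354542, 189.37306613145756], [0.0, 0.0, 1.0]] [[0.35, -0.9, -0.26, 265.71], [-0.94, -0.34, -0.1, -487.29], [-0.0, 0.28, -0.96, 384.31], [0.0, 0.0, 0.0, 1.0]]
{'time_s': 0.15, 'q': array([-1.299,  0.351,  1.652, -0.   ,  1.139, -0.085]), 'qd': array([-0.001, -0.   , -0.002, -0.001,  0.   ,  0.001]), 'joint_torque': array([-1.0000e-03, -4.9746e+01, -2.8535e+01,  7.0000e-02,  2.5000e-02,
       -0.0000e+00]), 'tcp_pos': array([ 192.051, -515.133,  218.244]), 'tcp_rot': array([-3.091, -0.557,  0.   ]), 'force': array([-0.292,  0.624,  0.819]), 'moment': array([0.019, 0.034, 0.02 ]), 'grip_force': 0.0, 'opening': 93.11946746533263}
```

View pics/top0.png

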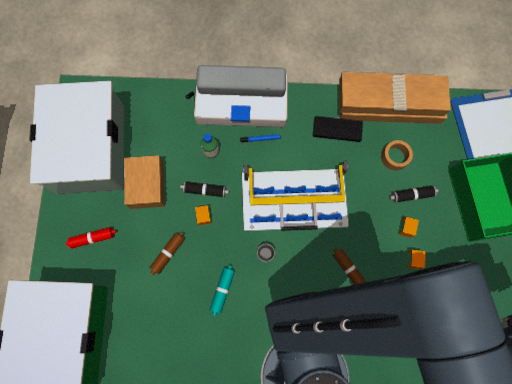

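View pics/side0.png

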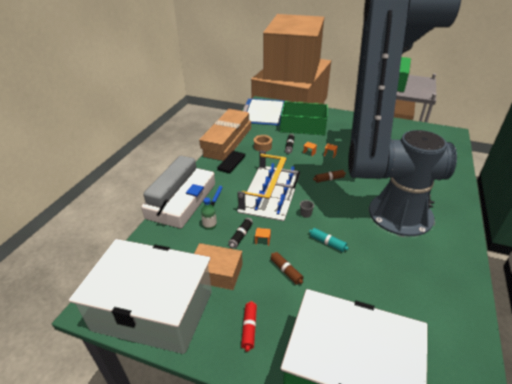

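The top view shows the cradle at about (296,198), with its hinge side up (away from the robot). Black rollers are at (204,189) and (414,194), and orange saddles at (203,214), (410,226) and (418,259). The brown, red and turquoise rollers are look-alikes. The area under the arm is hidden.

```bash
cat >> h.py <<'E'
def masks(img):
    hsv=cv2.cvtColor(img,cv2.COLOR_BGR2HSV);H,S,V=[hsv[...,i].astype(int) for i in range(3)]
    return dict(orange=(H>=8)&(H<=19)&(S>190)&(V>170),yellow=(H>19)&(H<=32)&(S>150)&(V>130),
      blue=(H>100)&(H<125)&(S>120)&(V>70),dark=(V<75)&(S<110),white=(S<40)&(V>170))
def blobs(m,a=30):
    n,l,st,c=cv2.connectedComponentsWithStats(m.astype(np.uint8))
    return [(i,st[i],c[i],l==i) for i in range(1,n) if st[i,4]>=a]
def rollers(s):
    "black rollers: band blob between dark; returns centre xy at axis z, yaw"
    W=cloud(s);m=masks(s['color']);out=[]
    for i,st,c,l in blobs(m['dark']|m['white'],60):
        p=W[l];p=p[~np.isnan(p[:,0])]
        if len(p)<40: continue
        mu=p.mean(0);x=p[:,:2]-mu[:2];w,v=np.linalg.eigh(np.cov(x.T));d=v[:,1]
        t=x@d;n=x@v[:,0]
        L=np.ptp(np.percentile(t,[1,99]));B=np.ptp(np.percentile(n,[2,98]))
        if 100<L<190 and 15<B<60: out.append((mu.round(1),round(L),round(B),round(np.degrees(np.arctan2(d[1],d[0])),1),np.percentile(p[:,2],95).round(1),c.round(0)))
    return out
def saddles(s,mina=30):
    W=cloud(s);m=masks(s['color'])['orange'];out=[]
    for i,st,c,l in blobs(m,mina):
        p=W[l];p=p[~np.isnan(p[:,0])]
        if len(p)<mina: continue
        z=np.percentile(p[:,2],90);t=p[np.abs(p[:,2]-z)<9]
        r=cv2.minAreaRect(t[:,:2].astype(np.float32))
        out.append((t.mean(0).round(1),np.round(r[0],1),np.round(r[1],1),round(r[2],1),round(z,1),c.round(0),len(t)))
    return out
E
python3 - <<'E'
from h import *
for n in('top','side'):
    s=dict(np.load(n+'0.npz'));print(n)
    for r in rollers(s):print('R',*r)
    for r in saddles(s):print('S',*r)
    W=cloud(s);m=masks(s['color'])
    for k in('blue','yellow'):
        for i,st,c,l in blobs(m[k],15):
            p=W[l];p=p[~np.isnan(p[:,0])]
            print(k,c.round(0),len(p),p.mean(0).round(1),np.percentile(p,[2,98],axis=0).round(0).tolist())
s=dict(np.load('top0.npz'));W=cloud(s);c=cv2.resize(s['color'][140:250,160:450],None,fx=2.7,fy=2.7,interpolation=cv2.INTER_CUBIC);cv2.imwrite('pics/crop0.png',c)
for (u,v) in [(260,215),(330,222),(204,189),(400,300),(203,214)]:print(u,v,W[v,u].round(1))
E
```

```text
top
R [548.1 323.8  30.7] 119 31 84.9 38.4 [204. 189.]
R [ 557.9 -343.    31.4] 119 32 100.2 38.5 [415. 193.]
S [465.6 322.9  45.7] [465.9 322.3] [48.1 36.5] 10.9 48.9 [202. 214.] 177
S [ 452.  -316.7   45.6] [ 451.4 -316.9] [41.4 47.8] 79.2 49.2 [410. 226.] 184
S [ 372.6 -334.9   46.1] [ 372.1 -335.8] [37.9  9.7] 86.3 49.5 [418. 252.] 30
blue [464. 118.] 571 [ 831.6 -530.5    5.6] [[696.0, -595.0, -0.0], [915.0, -492.0, 12.0]]
blue [240. 113.] 292 [787.1 218.2  79.3] [[765.0, 190.0, 70.0], [812.0, 247.0, 86.0]]
blue [207. 137.] 57 [683.8 312.5 127.6] [[674.0, 302.0, 115.0], [694.0, 324.0, 135.0]]
blue [264. 137.] 152 [734. 140.  12.] [[723.0, 90.0, -1.0], [744.0, 191.0, 19.0]]
blue [296. 190.] 434 [555.6  32.6  33.4] [[543.0, -96.0, 11.0], [569.0, 163.0, 58.0]]
blue [298. 218.] 138 [466.1  27.5  34.4] [[460.0, -20.0, 12.0], [473.0, 69.0, 57.0]]
blue [329. 217.] 121 [472.7 -67.7  37.6] [[467.0, -108.0, 14.0], [480.0, -35.0, 59.0]]
blue [264. 219.] 138 [458.6 130.5  34.1] [[453.0, 87.0, 11.0], [466.0, 173.0, 58.0]]
yellow [297. 196.] 852 [523.5  36.1  89.3] [[496.0, -102.0, 83.0], [60
[... 455 characters left out ...]
.2] [[463.0, -72.0, 20.0], [475.0, 18.0, 58.0]]
blue [195. 190.] 115 [786.1 224.3  81. ] [[765.0, 195.0, 76.0], [810.0, 252.0, 85.0]]
blue [217. 194.] 73 [735.5 141.2  12. ] [[724.0, 92.0, -1.0], [755.0, 191.0, 19.0]]
blue [282. 199.] 61 [459.1 115.4  39.9] [[452.0, 35.0, 19.0], [467.0, 170.0, 58.0]]
blue [207. 201.] 40 [688.5 306.4 117.8] [[674.0, 163.0, 1.0], [772.0, 326.0, 133.0]]
blue [258. 203.] 28 [545.7 160.6  32.3] [[542.0, 132.0, 16.0], [553.0, 179.0, 54.0]]
yellow [274. 172.] 235 [524.4  14.4  90.1] [[497.0, -103.0, 85.0], [614.0, 176.0, 95.0]]
260 215 [474.8 143.9  10.5]
330 222 [460.4 -76.8  10.9]
204 189 [548.7 323.6  27. ]
400 300 [225.5 -46.3 726.1]
203 214 [464.5 319.4  48.2]
```

View pics/crop0.png

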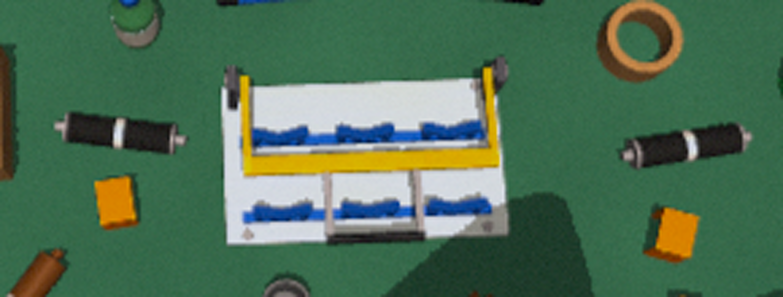

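The crop shows the cradle with its yellow crossbar, and the black handle below it at about (299,228) in the full picture. Next I fit the cradle pose from the base plate and the handle, and plan the first approach.

```bash
cat >> h.py <<'E'
def plan(p,yaw,tilt=None):
    """yaw: world deg of the tool's y axis, tool down"""
    o=robot.observe();C=R.from_rotvec(o['tcp_rot']);best=None
    for k in(0,180):
        a=np.radians(yaw+k);y=np.array([np.cos(a),np.sin(a),0]);z=np.array([0,0,-1.]);x=np.cross(y,z)
        T=R.from_matrix(np.stack([x,y,z],1));rv=np.degrees((C.inv()*T).as_rotvec())
        q6=o['q'][5]
        print('turn',rv.round(2),'rows',int(np.ceil(np.abs(rv).max()/7)),'shift after',T.inv().apply(np.array(p)-o['tcp_pos']).round(1),'q6 now',round(q6,2))
CR=None
E
python3 - <<'E'
from h import *
s=dict(np.load('top0.npz'));W=cloud(s);m=masks(s['color'])
sel=(s['color'].min(-1)>120)&(W[...,2]>5)&(W[...,2]<15)&(abs(W[...,1]-36)<230)&(abs(W[...,0]-510)<180)
b=max(blobs(cv2.morphologyEx(sel.astype(np.uint8),cv2.MORPH_OPEN,np.ones((2,2))),50),key=lambda t:t[1][4])
p=W[sel][:,:2].astype(np.float32);print(cv2.minAreaRect(W[b[3]][:,:2].astype(np.float32)),cv2.minAreaRect(p))
h=(s['color'].max(-1)<80)&(abs(W[...,0]-428)<25)&(abs(W[...,1]-30)<80)&(W[...,2]>70)
q=W[h];print('handle',len(q),q.mean(0),np.percentile(q,[2,98],axis=0).round(0))
m=(W[...,2]>85)&(W[...,2]<97)&masks(s['color'])['yellow']&(W[...,0]<545);q=W[m];print('bar',q.mean(0),np.polyfit(q[:,1],q[:,0],1),np.percentile(q,[2,98],axis=0))
plan((428.7,30,150),4.1)
E
```

```text
((591.9627685546875, 29.858802795410156), (65.11114501953125, 273.134521484375), 4.938777446746826) ((532.170166015625, 37.256622314453125), (190.72772216796875, 329.51165771484375), 4.2223663330078125)
handle 125 [426.68259818  28.90082726  89.70256747] [[421. -21.  84.]
 [433.  79.  95.]]
bar [513.01419096  39.4367848   89.75470918] [-5.82656078e-02  5.15311999e+02] [[ 495.46917034 -101.42287565   85.40496741]
 [ 538.57292753  176.55479456   94.66637766]]
turn [-4.000e-02 -3.000e-02 -7.366e+01] rows 11 shift after [526.8 275.   68.2] q6 now -0.08
turn [-4.0000e-02  4.0000e-02  1.0634e+02] rows 16 shift after [-526.8 -275.    68.2] q6 now -0.08
```

```bash
python3 -m pendant '{"targets":[{"xyz":[0,0,0],"turn":[0,0,-6.7],"claw":0.4},{"xyz":[0,0,0],"turn":[0,0,-6.7],"claw":0.4},{"xyz":[0,0,0],"turn":[0,0,-6.7],"claw":0.4},{"xyz":[0,0,0],"turn":[0,0,-6.7],"claw":0.4},{"xyz":[0,0,0],"turn":[0,0,-6.7],"claw":0.4},{"xyz":[0,0,0],"turn":[0,0,-6.7],"claw":0.4},{"xyz":[0,0,0],"turn":[0,0,-6.7],"claw":0.4},{"xyz":[0,0,0],"turn":[0,0,-6.7],"claw":0.4},{"xyz":[0,0,0],"turn":[0,0,-6.7],"claw":0.4},{"xyz":[0,0,0],"turn":[0,0,-6.7],"claw":0.4},{"xyz":[0,0,0],"turn":[0,0,-6.7],"claw":0.4}]}' 15
python3 -m pendant '{"targets":[{"xyz":[31,16,0],"turn":[0,0,0],"claw":0.4},{"xyz":[31,16,0],"turn":[0,0,0],"claw":0.4},{"xyz":[31,16,0],"turn":[0,0,0],"claw":0.4},{"xyz":[31,16,0],"turn":[0,0,0],"claw":0.4},{"xyz":[31,16,0],"turn":[0,0,0],"claw":0.4},{"xyz":[31,16,0],"turn":[0,0,0],"claw":0.4},{"xyz":[31,16,0],"turn":[0,0,0],"claw":0.4},{"xyz":[31,16,0],"turn":[0,0,0],"claw":0.4},{"xyz":[31,16,0],"turn":[0,0,0],"claw":0.4},{"xyz":[31,16,0],"turn":[0,0,0],"claw":0.4},{"xyz":[31,16,0],"turn":[0,0,0],"claw":0.4},{"xyz":[31,16,0],"turn":[0,0,0],"claw":0.4},{"xyz":[31,16,0],"turn":[0,0,0],"claw":0.4},{"xyz":[31,16,0],"turn":[0,0,0],"claw":0.4},{"xyz":[31,16,0],"turn":[0,0,0],"claw":0.4},{"xyz":[31,16,0],"turn":[0,0,0],"claw":0.4},{"xyz":[31,16,0],"turn":[0,0,0],"claw":0.4}]}'
python3 - <<'E'
from h import *
plan((427.2,29.4,66),4.15)
print(robot.observe()['tcp_pos'])
s=snap('top','top1.png');np.savez('top1.npz',**s)
for r in rollers(s):print('R',*r)
for r in saddles(s):print('S',*r)
E
```

```text
time_s: 1.07
tcp_pos: [192.1, -515.2, 218.4]
tcp_rot: [-2.133, -2.306, -0.0]
force: [0.2, 0.4, 0.3]
opening: 55.5
grip_force: 0.0
time_s: 2.48
tcp_pos: [425.6, 31.8, 218.7]
tcp_rot: [2.139, 2.3, 0.0]
force: [1.8, -0.6, 0.0]
opening: 55.5
grip_force: 0.0
turn [0.01 0.   0.01] rows 1 shift after [ -2.5   1.4 152.7] q6 now -0.11
turn [-0.0000e+00  1.0000e-02 -1.7999e+02] rows 26 shift after [  2.5  -1.4 152.7] q6 now -0.11
[425.58223487  31.78798287 218.66868064]
R [548.2 324.4  30.5] 119 31 85.0 37.6 [204. 189.]
R [ 558.2 -343.1   31.2] 118 32 100.7 38.2 [415. 193.]
S [465.9 322.7  45.5] [465.9 322.2] [48.  36.8] 10.9 48.9 [202. 214.] 180
S [ 451.6 -316.3   46.2] [ 451.8 -315.6] [39.2 48.3] 70.2 49.6 [410. 226.] 179
S [ 353.3 -333.6   45.9] [ 353.4 -333.8] [38.4 48.3] 83.3 49.2 [418. 258.] 188
```

View pics/top1.png

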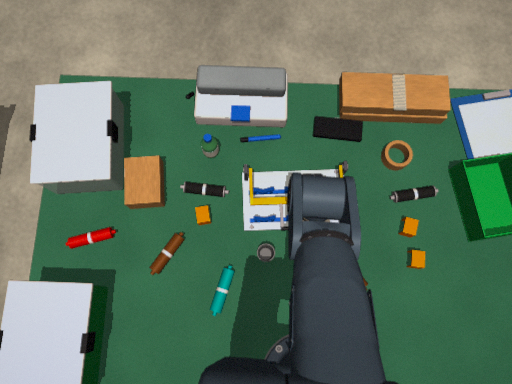

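All of the bench that was hidden before is now clear. Only two black rollers are present, at (204,189) and (415,193), along with three saddles. The tool is above the handle, so I go down and grip it.

```bash
python3 -m pendant '{"targets":[{"xyz":[-2.5,1.4,30],"turn":[0,0,0],"claw":0.4},{"xyz":[0,0,30],"turn":[0,0,0],"claw":0.4},{"xyz":[0,0,30],"turn":[0,0,0],"claw":0.4},{"xyz":[0,0,30],"turn":[0,0,0],"claw":0.4},{"xyz":[0,0,20],"turn":[0,0,0],"claw":0.4},{"xyz":[0,0,12],"turn":[0,0,0],"claw":0.4},{"xyz":[0,0,0],"turn":[0,0,0],"claw":1},{"xyz":[0,0,0],"turn":[0,0,0],"claw":1},{"xyz":[0,0,0],"turn":[0,0,0],"claw":1},{"xyz":[0,0,0],"turn":[0,0,0],"claw":1},{"xyz":[0,0,0],"turn":[0,0,0],"claw":1},{"xyz":[0,0,0],"turn":[0,0,0],"claw":1}]}' 12
python3 - <<'E'
import numpy as np
P=[185*np.array([-np.cos(q),np.sin(q)]) for q in np.linspace(0,1.93,25)]
print([ (round(a[0],1),round(-a[1],1)) for a in np.diff(P,axis=0)])
E
```

```text
time_s: 3.53
tcp_pos: [427.3, 27.5, 67.3]
tcp_rot: [2.139, 2.3, 0.001]
force: [-0.5, -0.4, 0.4]
opening: 20.1
grip_force: 0.0
[(np.float64(0.6), np.float64(-14.9)), (np.float64(1.8), np.float64(-14.8)), (np.float64(3.0), np.float64(-14.6)), (np.float64(4.1), np.float64(-14.3)), (np.float64(5.3), np.float64(-13.9)), (np.float64(6.4), np.float64(-13.4)), (np.float64(7.4), np.float64(-12.9)), (np.float64(8.4), np.float64(-12.2)), (np.float64(9.4), np.float64(-11.5)), (np.float64(10.3), np.float64(-10.7)), (np.float64(11.1), np.float64(-9.9)), (np.float64(11.9), np.float64(-9.0)), (np.float64(12.6), np.float64(-8.0)), (np.float64(13.2), np.float64(-6.9)), (np.float64(13.7), np.float64(-5.9)), (np.float64(14.1), np.float64(-4.7)), (np.float64(14.4), np.float64(-3.6)), (np.float64(14.7), np.float64(-2.4)), (np.float64(14.8), np.float64(-1.2)), (np.float64(14.9), np.float64(-0.0)), (np.float64(14.8), np.float64(1.2)), (np.float64(14.7), np.float64(2.3)), (np.float64(14.5), np.float64(3.5)), (np.float64(14.1), np.float64(4.7))]
```

```bash
python3 -m pendant '{"targets":[{"xyz":[0,0,0],"turn":[0,0,0],"claw":1},{"xyz":[0,0,0],"turn":[0,0,0],"claw":1},{"xyz":[0,0,0],"turn":[0,0,0],"claw":1},{"xyz":[0,0,0],"turn":[0,0,0],"claw":1},{"xyz":[0,0.6,-14.9],"turn":[0,0,0],"claw":1},{"xyz":[0,1.8,-14.8],"turn":[0,0,0],"claw":1},{"xyz":[0,3,-14.6],"turn":[0,0,0],"claw":1},{"xyz":[0,4.1,-14.3],"turn":[0,0,0],"claw":1},{"xyz":[0,5.3,-13.9],"turn":[0,0,0],"claw":1},{"xyz":[0,6.4,-13.4],"turn":[0,0,0],"claw":1}]}'
```

```text
time_s: 4.37
tcp_pos: [449.0, 29.0, 153.3]
tcp_rot: [2.139, 2.299, 0.002]
force: [12.4, -0.3, -10.4]
opening: 11.5
grip_force: 12.0
```

```bash
python3 -m pendant '{"targets":[{"xyz":[0,7.4,-12.9],"turn":[0,0,0],"claw":1},{"xyz":[0,8.4,-12.2],"turn":[0,0,0],"claw":1},{"xyz":[0,9.4,-11.5],"turn":[0,0,0],"claw":1},{"xyz":[0,10.3,-10.7],"turn":[0,0,0],"claw":1},{"xyz":[0,11.1,-9.9],"turn":[0,0,0],"claw":1},{"xyz":[0,11.9,-9],"turn":[0,0,0],"claw":1}]}'
python3 -m pendant '{"targets":[{"xyz":[0,12.6,-8],"turn":[0,0,0],"claw":1},{"xyz":[0,13.2,-6.9],"turn":[0,0,0],"claw":1},{"xyz":[0,13.7,-5.9],"turn":[0,0,0],"claw":1},{"xyz":[0,14.1,-4.7],"turn":[0,0,0],"claw":1},{"xyz":[0,14.4,-3.6],"turn":[0,0,0],"claw":1},{"xyz":[0,14.7,-2.4],"turn":[0,0,0],"claw":1}]}'
python3 -m pendant '{"targets":[{"xyz":[0,14.8,-1.2],"turn":[0,0,0],"claw":1},{"xyz":[0,14.9,0],"turn":[0,0,0],"claw":1},{"xyz":[0,14.8,1.2],"turn":[0,0,0],"claw":1},{"xyz":[0,14.7,2.3],"turn":[0,0,0],"claw":1},{"xyz":[0,14.5,3.5],"turn":[0,0,0],"claw":1},{"xyz":[0,9,3],"turn":[0,0,0],"claw":1},{"xyz":[0,0,0],"turn":[0,0,0],"claw":1}]}'
```

```text
time_s: 4.87
tcp_pos: [505.3, 33.1, 219.1]
tcp_rot: [-2.138, -2.299, 0.005]
force: [-4.7, -0.7, 5.4]
opening: 11.5
grip_force: 12.0
time_s: 5.37
tcp_pos: [589.1, 39.1, 250.4]
tcp_rot: [-2.139, -2.3, 0.002]
force: [-1.4, -1.0, 1.5]
opening: 11.7
grip_force: 12.0
time_s: 5.95
tcp_pos: [672.4, 45.1, 240.5]
tcp_rot: [2.14, 2.3, -0.0]
force: [2.3, -1.0, 1.9]
opening: 11.2
grip_force: 12.0
```

```bash
python3 -m pendant '{"targets":[{"xyz":[0,0,0],"turn":[0,0,0],"claw":0.4},{"xyz":[0,0,0],"turn":[0,0,0],"claw":0.4},{"xyz":[0,0,0],"turn":[0,0,0],"claw":0.4},{"xyz":[0,0,0],"turn":[0,0,0],"claw":0.4},{"xyz":[0,0,0],"turn":[0,0,0],"claw":0.4},{"xyz":[0,0,0],"turn":[0,0,0],"claw":0.4},{"xyz":[0,0,-20],"turn":[0,0,0],"claw":0.4},{"xyz":[0,0,-30],"turn":[0,0,0],"claw":0.4},{"xyz":[0,0,-30],"turn":[0,0,0],"claw":0.3}]}'
cat >> h.py <<'E'
def bands(s):
    "black rollers by white band: centre of band top and axis angle"
    W=cloud(s);m=masks(s['color']);out=[]
    for mu,L,B,a,z,c in rollers(s):
        d=np.hypot(W[...,0]-mu[0],W[...,1]-mu[1])<90
        body=d&m['dark']&(W[...,2]>15)&(W[...,2]<110);w=d&(s['color'].min(-1)>140)&(W[...,2]>15)&(np.hypot(W[...,0]-mu[0],W[...,1]-mu[1])<25)
        if w.sum()<3: continue
        p=W[body][:,:2];x=p-p.mean(0);ax=np.linalg.eigh(np.cov(x.T))[1][:,1];t=x@ax
        out.append((mu,W[w].mean(0).round(1),int(w.sum()),'axis',round(np.degrees(np.arctan2(ax[1],ax[0]))%180,1),'midbody',(p.mean(0)+ax*np.percentile(t,[1,99]).mean()).round(1),np.ptp(np.percentile(t,[1,99])).round(0)))
    return out
E
python3 - <<'E'
from h import *
s=snap('side','side2.png')
for r in bands(s):print(*r)
t=snap('top','top2.png');np.savez('top2.npz',**t)
for r in bands(t):print(*r)
W=cloud(t);m=masks(t['color'])['yellow'];p=W[m];print(len(p),np.nanpercentile(p,[2,50,98],axis=0).round(0))
plan((548,325,120),-5)
E
```

```text
time_s: 6.7
tcp_pos: [670.8, 45.3, 321.9]
tcp_rot: [-2.139, -2.299, 0.002]
force: [0.5, -0.2, 0.8]
opening: 58.7
grip_force: 0.0
[545.6 327.1  31.3] [546.9 325.1  33. ] 23 axis 85.8 midbody [545.5 325.2] 113.0
[548.5 323.9  30.5] [548.3 324.9  32.7] 29 axis 84.6 midbody [549.1 324.2] 119.0
[ 558.1 -343.    31.3] [ 557.4 -342.8   32.7] 29 axis 101.0 midbody [ 557.5 -339.2] 126.0
391 [[ 342. -352.   43.]
 [ 638.  140.  178.]
 [ 651.  341.  192.]]
turn [ 0.47 -0.01  9.15] rows 2 shift after [ 267.8 -148.6  207. ] q6 now -0.07
turn [ 1.0000e-02  7.0000e-01 -1.7085e+02] rows 25 shift after [-267.8  148.6  207. ] q6 now -0.07
```

View pics/side2.png

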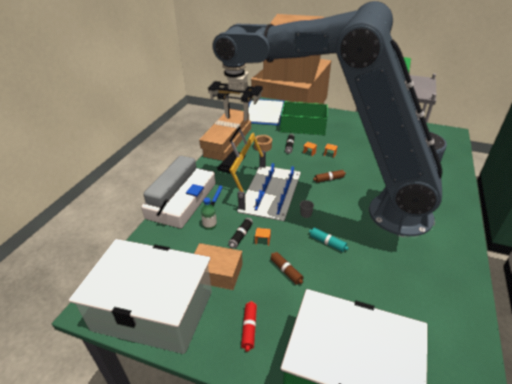

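The side view shows the keeper open and leaning back at about (240,170), with the bench undisturbed. Next I pick up roller 1.

```bash
python3 -m pendant '{"targets":[{"xyz":[0,0,0],"turn":[0.24,0,4.5],"claw":0.35},{"xyz":[0,0,0],"turn":[0.24,0,4.5],"claw":0.35},{"xyz":[26.8,-14.9,11],"turn":[0,0,0],"claw":0.35},{"xyz":[26.8,-14.9,11],"turn":[0,0,0],"claw":0.35},{"xyz":[26.8,-14.9,11],"turn":[0,0,0],"claw":0.35},{"xyz":[26.8,-14.9,11],"turn":[0,0,0],"claw":0.35},{"xyz":[26.8,-14.9,11],"turn":[0,0,0],"claw":0.35},{"xyz":[26.8,-14.9,11],"turn":[0,0,0],"claw":0.35},{"xyz":[26.8,-14.9,11],"turn":[0,0,0],"claw":0.35},{"xyz":[26.8,-14.9,11],"turn":[0,0,0],"claw":0.35},{"xyz":[26.8,-14.9,11],"turn":[0,0,0],"claw":0.35},{"xyz":[26.8,-14.9,11],"turn":[0,0,0],"claw":0.35},{"xyz":[0,0,20],"turn":[0,0,0],"claw":0.35},{"xyz":[0,0,20],"turn":[0,0,0],"claw":0.35},{"xyz":[0,0,20],"turn":[0,0,0],"claw":0.35},{"xyz":[0,0,0],"turn":[0,0,0],"claw":0.35},{"xyz":[0,0,0],"turn":[0,0,0],"claw":0.35}]}'
python3 - <<'E'
from h import *
t=snap('top')
for r in bands(t):print(*r)
plan((547.5,325,4),-4.8)
E
```

```text
time_s: 8.22
tcp_pos: [543.6, 324.6, 151.8]
tcp_rot: [-2.309, -2.121, 0.013]
force: [-0.3, -0.0, 0.2]
opening: 60.2
grip_force: 0.0
[ 558.2 -342.9   31.3] [ 557.3 -342.7   32.5] 28 axis 100.9 midbody [ 557.7 -338.6] 126.0
turn [-0.47  0.03 -0.07] rows 1 shift after [  0.4   3.1 149.1] q6 now 0.55
turn [5.0000e-02 7.4000e-01 1.7993e+02] rows 26 shift after [ -0.4  -3.1 149.1] q6 now 0.55
```

```bash
python3 -m pendant '{"targets":[{"xyz":[0,3.1,0],"turn":[-0.47,0,0],"claw":0.35},{"xyz":[0,0,37],"turn":[0,0,0],"claw":0.35},{"xyz":[0,0,37],"turn":[0,0,0],"claw":0.35},{"xyz":[0,0,37],"turn":[0,0,0],"claw":0.35},{"xyz":[0,0,22],"turn":[0,0,0],"claw":0.35},{"xyz":[0,0,13],"turn":[0,0,0],"claw":0.35},{"xyz":[0,0,2],"turn":[0,0,0],"claw":0.35},{"xyz":[0,0,0],"turn":[0,0,0],"claw":1},{"xyz":[0,0,0],"turn":[0,0,0],"claw":1},{"xyz":[0,0,0],"turn":[0,0,0],"claw":1},{"xyz":[0,0,0],"turn":[0,0,0],"claw":1},{"xyz":[0,0,0],"turn":[0,0,0],"claw":1},{"xyz":[0,0,0],"turn":[0,0,0],"claw":1},{"xyz":[0,0,0],"turn":[0,0,0],"claw":1},{"xyz":[0,0,0],"turn":[0,0,0],"claw":1}]}' 25
python3 -m pendant '{"targets":[{"xyz":[0,0,-10],"turn":[0,0,0],"claw":1},{"xyz":[0,0,-30],"turn":[0,0,0],"claw":1},{"xyz":[0,0,-35],"turn":[0,0,0],"claw":1},{"xyz":[0,0,-35],"turn":[0,0,0],"claw":1},{"xyz":[0,0,-35],"turn":[0,0,0],"claw":1}]}'
python3 - <<'E'
from h import *
o=[512.1,35.7];a=np.radians(4.2);x=np.array([np.cos(a),np.sin(a)]);y=np.array([-x[1],x[0]])
for k in(100,0,-100):print(k,np.array(o)+k*y)
plan((*(np.array(o)+100*y),150),94.2)
E
```

```text
time_s: 9.52
tcp_pos: [548.2, 325.0, 5.9]
tcp_rot: [2.313, 2.125, 0.003]
force: [-0.6, -0.1, 6.7]
opening: 35.4
grip_force: 25.0
time_s: 9.93
tcp_pos: [546.6, 324.4, 151.5]
tcp_rot: [2.314, 2.125, -0.002]
force: [0.9, 0.5, -3.0]
opening: 35.5
grip_force: 25.0
100 [504.77618029 135.43144772]
0 [512.1  35.7]
-100 [519.42381971 -64.03144772]
turn [-9.000e-02  0.000e+00 -9.906e+01] rows 15 shift after [  55.6 -185.4    1.5] q6 now 0.55
turn [ 0.    0.09 80.94] rows 12 shift after [-55.6 185.4   1.5] q6 now 0.55
```

```bash
python3 -m pendant '{"targets":[{"xyz":[0,0,0],"turn":[0,0,6.75],"claw":1},{"xyz":[0,0,0],"turn":[0,0,6.75],"claw":1},{"xyz":[0,0,0],"turn":[0,0,6.75],"claw":1},{"xyz":[0,0,0],"turn":[0,0,6.75],"claw":1},{"xyz":[0,0,0],"turn":[0,0,6.75],"claw":1},{"xyz":[0,0,0],"turn":[0,0,6.75],"claw":1},{"xyz":[0,0,0],"turn":[0,0,6.75],"claw":1},{"xyz":[0,0,0],"turn":[0,0,6.75],"claw":1},{"xyz":[0,0,0],"turn":[0,0,6.75],"claw":1},{"xyz":[0,0,0],"turn":[0,0,6.75],"claw":1},{"xyz":[0,0,0],"turn":[0,0,6.75],"claw":1},{"xyz":[0,0,0],"turn":[0,0,6.7],"claw":1},{"xyz":[-9,31,0],"turn":[0,0,0],"claw":1},{"xyz":[-9,31,0],"turn":[0,0,0],"claw":1},{"xyz":[-9,31,0],"turn":[0,0,0],"claw":1},{"xyz":[-9,31,0],"turn":[0,0,0],"claw":1},{"xyz":[-9,31,0],"turn":[0,0,0],"claw":1},{"xyz":[-9,30,0],"turn":[0,0,0],"claw":1},{"xyz":[0,0,0],"turn":[0,0,0],"claw":1},{"xyz":[0,0,0],"turn":[0,0,0],"claw":1}]}'
python3 - <<'E'
from h import *
plan((504.8,135.4,44.5),94.2)
s=snap('side','side3.png'); 
print(rollers(s))
cv2.imwrite('pics/side3c.png',cv2.resize(s['color'][130:260,180:360],None,fx=4,fy=4,interpolation=cv2.INTER_CUBIC))
E
```

```text
time_s: 11.6
tcp_pos: [506.7, 135.2, 150.2]
tcp_rot: [3.139, 0.111, -0.0]
force: [-0.2, 0.7, -3.0]
opening: 35.7
grip_force: 25.0
turn [ 2.0000e-02 -5.0000e-02  1.7986e+02] rows 26 shift after [  1.8   0.4 105.7] q6 now 1.67
turn [ 0.03  0.01 -0.14] rows 1 shift after [ -1.8  -0.4 105.7] q6 now 1.67
[(array([458.3, -74.3,  10.4]), 133, 24, np.float64(93.6), np.float64(14.8), array([295., 179.]))]
```

View pics/side3c.png

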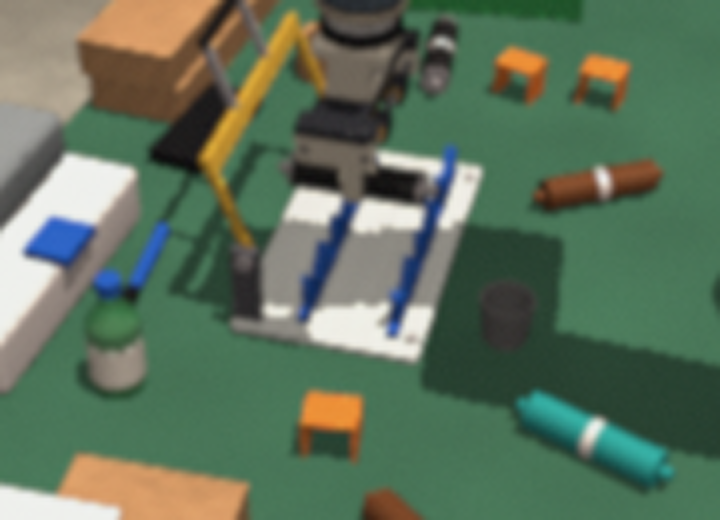

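The view shows the roller held level above the cradle, clear of the open keeper. I lower it into vee 1 and release it.

```bash
python3 -m pendant '{"targets":[{"xyz":[-1.8,-0.4,35],"turn":[0,0,0],"claw":1},{"xyz":[0,0,35],"turn":[0,0,0],"claw":1},{"xyz":[0,0,20],"turn":[0,0,0],"claw":1},{"xyz":[0,0,9],"turn":[0,0,0],"claw":1},{"xyz":[0,0,5],"turn":[0,0,0],"claw":1},{"xyz":[0,0,0],"turn":[0,0,0],"claw":1},{"xyz":[0,0,0],"turn":[0,0,0],"claw":1}]}'
python3 -m pendant '{"targets":[{"xyz":[0,0,0.5],"turn":[0,0,0],"claw":0.4},{"xyz":[0,0,0],"turn":[0,0,0],"claw":0.4},{"xyz":[0,0,0],"turn":[0,0,0],"claw":0.4},{"xyz":[0,0,0],"turn":[0,0,0],"claw":0.4},{"xyz":[0,0,0],"turn":[0,0,0],"claw":0.4},{"xyz":[0,0,0],"turn":[0,0,0],"claw":0.4},{"xyz":[0,0,-10],"turn":[0,0,0],"claw":0.4},{"xyz":[0,0,-30],"turn":[0,0,0],"claw":0.4},{"xyz":[0,0,-40],"turn":[0,0,0],"claw":0.4},{"xyz":[0,0,-40],"turn":[0,0,0],"claw":0.35}]}'
python3 - <<'E'
from h import *
plan((557.4,-343,120),10.9)
s=snap('side')
for r in bands(s):print(*r)
E
```

```text
time_s: 12.23
tcp_pos: [505.9, 136.9, 46.6]
tcp_rot: [3.139, 0.116, 0.002]
force: [0.0, -0.2, -2.5]
opening: 35.1
grip_force: 25.0
time_s: 13.07
tcp_pos: [504.4, 136.3, 166.8]
tcp_rot: [3.139, 0.115, -0.003]
force: [1.2, 0.6, 1.6]
opening: 58.5
grip_force: 0.0
turn [-5.000e-02  1.200e-01 -9.671e+01] rows 14 shift after [-480.7  -38.6   46.8] q6 now 1.67
turn [1.100e-01 5.000e-02 8.329e+01] rows 12 shift after [480.7  38.6  46.8] q6 now 1.67
[457.7 -72.1   9.9] [473.  -81.4  23.5] 4 axis 94.8 midbody [373.8 -93.7] 27.0
```

```bash
python3 -m pendant '{"targets":[{"xyz":[0,0,0],"turn":[0,0,-6.9],"claw":0.35},{"xyz":[0,0,0],"turn":[0,0,-6.9],"claw":0.35},{"xyz":[0,0,0],"turn":[0,0,-6.9],"claw":0.35},{"xyz":[0,0,0],"turn":[0,0,-6.9],"claw":0.35},{"xyz":[0,0,0],"turn":[0,0,-6.9],"claw":0.35},{"xyz":[0,0,0],"turn":[0,0,-6.9],"claw":0.35},{"xyz":[0,0,0],"turn":[0,0,-6.9],"claw":0.35},{"xyz":[0,0,0],"turn":[0,0,-6.9],"claw":0.35},{"xyz":[0,0,0],"turn":[0,0,-6.9],"claw":0.35},{"xyz":[0,0,0],"turn":[0,0,-6.9],"claw":0.35},{"xyz":[0,0,0],"turn":[0,0,-6.9],"claw":0.35},{"xyz":[0,0,0],"turn":[0,0,-6.9],"claw":0.35},{"xyz":[0,0,0],"turn":[0,0,-6.9],"claw":0.35},{"xyz":[0,0,0],"turn":[0,0,-7],"claw":0.35}]}'
python3 -m pendant '{"targets":[{"xyz":[-34,-2.8,0],"turn":[0,0,0],"claw":0.35},{"xyz":[-34,-2.8,0],"turn":[0,0,0],"claw":0.35},{"xyz":[-34,-2.8,0],"turn":[0,0,0],"claw":0.35},{"xyz":[-34,-2.8,0],"turn":[0,0,0],"claw":0.35},{"xyz":[-34,-2.8,0],"turn":[0,0,0],"claw":0.35},{"xyz":[-34,-2.8,0],"turn":[0,0,0],"claw":0.35},{"xyz":[-34,-2.8,0],"turn":[0,0,0],"claw":0.35},{"xyz":[-34,-2.8,0],"turn":[0,0,0],"claw":0.35},{"xyz":[-34,-2.8,0],"turn":[0,0,0],"claw":0.35},{"xyz":[-34,-2.8,0],"turn":[0,0,0],"claw":0.35},{"xyz":[-34,-2.8,0],"turn":[0,0,0],"claw":0.35},{"xyz":[-34,-2.8,0],"turn":[0,0,0],"claw":0.35},{"xyz":[-34,-2.8,0],"turn":[0,0,0],"claw":0.35},{"xyz":[-34,-2.8,0],"turn":[0,0,0],"claw":0.35},{"xyz":[0,0,0],"turn":[0,0,0],"claw":0.35},{"xyz":[0,0,0],"turn":[0,0,0],"claw":0.35}]}'
python3 - <<'E'
from h import *
plan((557.4,-343,4),10.9)
for n in('top','side'):
    s=snap(n,n+'4.png')
    for r in rollers(s):print(*r)
    for r in bands(s):print('B',*r)
    W=cloud(s);sel=(W[...,2]>66)&(W[...,2]<80)&(np.hypot(W[...,0]-505,W[...,1]-135)<95);w=s['color'].min(-1)>140
    print('seated',W[sel].mean(0) if sel.sum() else None,np.percentile(W[sel],[2,98],axis=0).round(0).tolist() if sel.sum() else 0,'band',W[sel&w].mean(0) if (sel&w).sum() else 0,(sel&w).sum())
E
```

```text
time_s: 14.28
tcp_pos: [505.1, 136.5, 165.6]
tcp_rot: [1.993, 2.428, -0.0]
force: [-0.1, -0.4, 1.0]
opening: 60.5
grip_force: 0.0
time_s: 15.62
tcp_pos: [556.2, -339.7, 165.4]
tcp_rot: [2.003, 2.42, -0.001]
force: [-0.2, 1.2, 0.1]
opening: 60.3
grip_force: 0.0
turn [-0.02  0.03 -0.13] rows 1 shift after [ -3.5   0.5 161.4] q6 now -0.81
turn [5.0000e-02 2.0000e-02 1.7987e+02] rows 26 shift after [  3.5  -0.5 161.4] q6 now -0.81
[ 6.732e+02 -3.204e+02  1.000e-01] 121 49 138.1 5.7 [403. 161.]
seated [505.81411056 136.2884364   71.39986463] [[445.0, 121.0, 66.0], [571.0, 151.0, 77.0]] band [515.13629591 137.11649336  71.13092243] 31
[199.9 -87.  657.5] 139 19 55.6 680.6 [385.  28.]
seated [506.9241843  142.40947174  71.70461248] [[445.0, 125.0, 66.0], [570.0, 156.0, 77.0]] band [516.18089623 138.31094889  72.48426519] 24
```

```bash
cat >> h.py <<'E'
def wcloud(s):
    K=s['intrinsics'];z=s['range_z'].astype(float);h,w=z.shape
    u,v=np.meshgrid(np.arange(w),np.arange(h));dx=u-K[0,2];dy=v-K[1,2];r=np.hypot(dx,dy);th=r/K[0,0]
    k=np.tan(np.clip(th,0,1.45))/np.maximum(r,1e-6)
    P=np.stack([dx*k*z,dy*k*z,z],-1);T=np.linalg.inv(s['camera_from_world'])
    W=P@T[:3,:3].T+T[:3,3];W[(z<=0)|(th>1.4)]=np.nan
    return W
E
python3 - <<'E'
from h import *
s=snap('wrist','wrist4.png');W=wcloud(s)
sel=(W[...,2]>22)&(W[...,2]<40)&(np.hypot(W[...,0]-557,W[...,1]+343)<90)
p=W[sel];x=p[:,:2]-p[:,:2].mean(0);a=np.linalg.eigh(np.cov(x.T))[1][:,1];print(len(p),p.mean(0),np.degrees(np.arctan2(a[1],a[0])),np.percentile(x@a,[1,99]))
w=sel&(s['color'].min(-1)>130);print('band',W[w].mean(0),w.sum())
t=cloud(snap('top'));m=(t[...,2]>38)&(t[...,2]<50)&(np.hypot(t[...,0]-655,t[...,1]+305)<70);print('tape',np.percentile(t[m],[2,98],axis=0))
E
```

```text
4055 [ 558.11116761 -334.9311409    32.29169014] 104.18904517154166 [-70.50135147  65.6796248 ]
band [ 560.0432331  -335.29086274   31.50792095] 660
tape [[ 642.91890107 -330.54056638   38.98103443]
 [ 723.2476528  -246.77661987   49.19411573]]
```

View pics/wrist4.png

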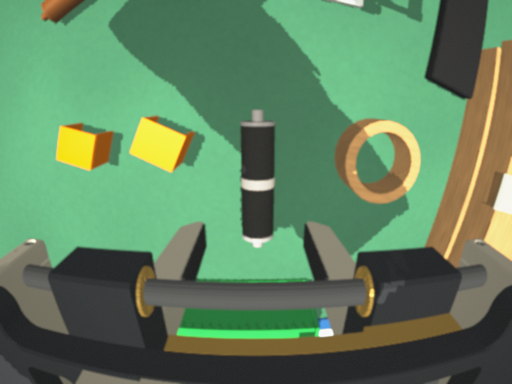

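The wrist view shows roller 2 at (258,180), square between the fingers, with the tape roll well clear. I descend and grip it.

```bash
python3 -m pendant '{"targets":[{"xyz":[-1.5,0.5,36],"turn":[0,0,0],"claw":0.35},{"xyz":[0,0,37],"turn":[0,0,0],"claw":0.35},{"xyz":[0,0,37],"turn":[0,0,0],"claw":0.35},{"xyz":[0,0,30],"turn":[0,0,0],"claw":0.35},{"xyz":[0,0,13],"turn":[0,0,0],"claw":0.35},{"xyz":[0,0,6],"turn":[0,0,0],"claw":0.35},{"xyz":[0,0,0],"turn":[0,0,0],"claw":0.35},{"xyz":[0,0,0],"turn":[0,0,0],"claw":1},{"xyz":[0,0,0],"turn":[0,0,0],"claw":1},{"xyz":[0,0,0],"turn":[0,0,0],"claw":1},{"xyz":[0,0,0],"turn":[0,0,0],"claw":1},{"xyz":[0,0,0],"turn":[0,0,0],"claw":1},{"xyz":[0,0,0],"turn":[0,0,0],"claw":1},{"xyz":[0,0,0],"turn":[0,0,0],"claw":1},{"xyz":[0,0,0],"turn":[0,0,0],"claw":1}]}' 25
python3 -m pendant '{"targets":[{"xyz":[0,0,-10],"turn":[0,0,0],"claw":1},{"xyz":[0,0,-30],"turn":[0,0,0],"claw":1},{"xyz":[0,0,-35],"turn":[0,0,0],"claw":1},{"xyz":[0,0,-35],"turn":[0,0,0],"claw":1},{"xyz":[0,0,-35],"turn":[0,0,0],"claw":1},{"xyz":[0,0,0],"turn":[0,0,0],"claw":1}]}'
python3 - <<'E'
from h import *
plan((519.4,-63.5,150),94.2)
E
```

```text
time_s: 17.07
tcp_pos: [557.9, -340.2, 7.5]
tcp_rot: [1.999, 2.421, -0.001]
force: [-0.3, 1.3, 7.1]
opening: 35.8
grip_force: 25.0
time_s: 17.57
tcp_pos: [559.7, -341.4, 159.3]
tcp_rot: [1.994, 2.414, 0.0]
force: [-0.6, 0.1, -1.3]
opening: 35.7
grip_force: 25.0
turn [-2.000e-02  6.600e-01 -8.331e+01] rows 12 shift after [ 19.8 280.1   9.3] q6 now -0.81
turn [6.800e-01 2.000e-02 9.669e+01] rows 14 shift after [ -19.8 -280.1    9.3] q6 now -0.81
```

```bash
python3 -m pendant '{"targets":[{"xyz":[0,0,0],"turn":[0,0,6.9],"claw":1},{"xyz":[0,0,0],"turn":[0,0,6.9],"claw":1},{"xyz":[0,0,0],"turn":[0,0,6.9],"claw":1},{"xyz":[0,0,0],"turn":[0,0,6.9],"claw":1},{"xyz":[0,0,0],"turn":[0,0,6.9],"claw":1},{"xyz":[0,0,0],"turn":[0,0,6.9],"claw":1},{"xyz":[0,0,0],"turn":[0,0,6.9],"claw":1},{"xyz":[0,0,0],"turn":[0,0,6.9],"claw":1},{"xyz":[0,0,0],"turn":[0,0,6.9],"claw":1},{"xyz":[0,0,0],"turn":[0,0,6.9],"claw":1},{"xyz":[0,0,0],"turn":[0,0,6.9],"claw":1},{"xyz":[0,0,0],"turn":[0,0,6.9],"claw":1},{"xyz":[0,0,0],"turn":[0,0,6.9],"claw":1},{"xyz":[0,0,0],"turn":[0,0,7],"claw":1}]}'
python3 -m pendant '{"targets":[{"xyz":[-2.5,-35,0],"turn":[0,0,0],"claw":1},{"xyz":[-2.5,-35,0],"turn":[0,0,0],"claw":1},{"xyz":[-2.5,-35,0],"turn":[0,0,0],"claw":1},{"xyz":[-2.5,-35,0],"turn":[0,0,0],"claw":1},{"xyz":[-2.5,-35,0],"turn":[0,0,0],"claw":1},{"xyz":[-2.5,-35,0],"turn":[0,0,0],"claw":1},{"xyz":[-2.5,-35,0],"turn":[0,0,0],"claw":1},{"xyz":[-2.5,-35,0],"turn":[0,0,0],"claw":1},{"xyz":[0,0,0],"turn":[0,0,0],"claw":1},{"xyz":[0,0,0],"turn":[0,0,0],"claw":1},{"xyz":[0,0,0],"turn":[0,0,0],"claw":1}]}'
python3 - <<'E'
from h import *
plan((519.4,-63.5,46),94.2)
s=snap('wrist','wrist5.png')
E
```

```text
time_s: 18.73
tcp_pos: [557.0, -339.5, 151.2]
tcp_rot: [3.14, 0.106, -0.002]
force: [-0.4, -0.1, -3.1]
opening: 35.6
grip_force: 25.0
time_s: 19.65
tcp_pos: [517.0, -62.2, 151.3]
tcp_rot: [3.139, 0.116, -0.0]
force: [-0.0, 0.6, -2.0]
opening: 35.4
grip_force: 25.0
turn [-2.0000e-02  8.0000e-02 -1.7998e+02] rows 26 shift after [ -2.3  -1.5 105.3] q6 now 1.29
turn [0.05 0.01 0.02] rows 1 shift after [  2.3   1.5 105.3] q6 now 1.29
```

View pics/wrist5.png

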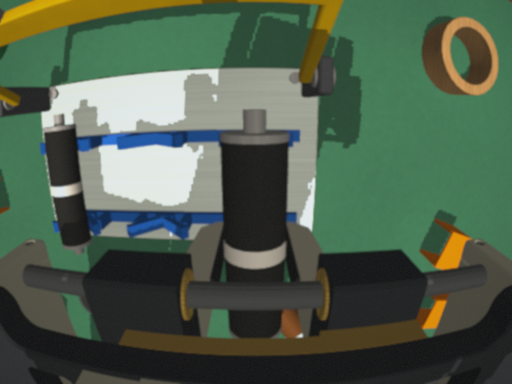

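The wrist view shows roller 1 lying across both combs at (66,185), and roller 2 held in line above vee 3. I lower roller 2.

```bash
python3 -m pendant '{"targets":[{"xyz":[2.3,1,35],"turn":[0,0,0],"claw":1},{"xyz":[0,0,35],"turn":[0,0,0],"claw":1},{"xyz":[0,0,20],"turn":[0,0,0],"claw":1},{"xyz":[0,0,9],"turn":[0,0,0],"claw":1},{"xyz":[0,0,5],"turn":[0,0,0],"claw":1},{"xyz":[0,0,0],"turn":[0,0,0],"claw":1},{"xyz":[0,0,0],"turn":[0,0,0],"claw":1}]}'
python3 -m pendant '{"targets":[{"xyz":[0,0,0.5],"turn":[0,0,0],"claw":0.4},{"xyz":[0,0,0],"turn":[0,0,0],"claw":0.4},{"xyz":[0,0,0],"turn":[0,0,0],"claw":0.4},{"xyz":[0,0,0],"turn":[0,0,0],"claw":0.4},{"xyz":[0,0,0],"turn":[0,0,0],"claw":0.4},{"xyz":[0,0,0],"turn":[0,0,0],"claw":0.4},{"xyz":[0,0,-10],"turn":[0,0,0],"claw":0.4},{"xyz":[0,0,-30],"turn":[0,0,0],"claw":0.4},{"xyz":[0,0,-40],"turn":[0,0,0],"claw":0.4},{"xyz":[0,0,-40],"turn":[0,0,0],"claw":0.35},{"xyz":[0,0,0],"turn":[0,0,0],"claw":0.35}]}'
python3 - <<'E'
from h import *
s=snap('top','top6.png')
for r in saddles(s):print('S',*r)
plan((451,-316,100),75-90)
W=wcloud(snap('wrist'))
for c in((505,135.5),(519.4,-63.5)):
    sel=(W[...,2]>66)&(W[...,2]<80)&(np.hypot(W[...,0]-c[0],W[...,1]-c[1])<95);print(sel.sum(),np.nanpercentile(W[sel],[2,50,98],axis=0).round(0).tolist())
E
```

```text
time_s: 20.28
tcp_pos: [520.1, -63.4, 48.3]
tcp_rot: [3.138, 0.114, 0.002]
force: [0.1, 0.1, -2.0]
opening: 35.7
grip_force: 25.0
time_s: 21.2
tcp_pos: [522.5, -63.4, 174.4]
tcp_rot: [3.136, 0.115, 0.016]
force: [0.8, 1.0, 1.0]
opening: 60.4
grip_force: 0.0
S [465.6 322.9  45.7] [466.5 322.6] [48.6 37.1] 12.1 49.0 [202. 214.] 172
S [ 451.9 -316.2   46.1] [ 452.  -315.6] [38.9 49.4] 74.6 49.4 [410. 226.] 183
S [ 353.  -333.6   46. ] [ 352.9 -334.2] [38.  47.8] 83.8 49.4 [418. 258.] 191
turn [  0.39  -0.26 -70.8 ] rows 11 shift after [-262.4   -2.4   71.1] q6 now 1.29
turn [ -0.28  -0.43 109.2 ] rows 16 shift after [262.4   2.4  71.1] q6 now 1.29
2395 [[447.0, 120.0, 66.0], [512.0, 132.0, 72.0], [571.0, 150.0, 75.0]]
4099 [[458.0, -78.0, 67.0], [526.0, -62.0, 72.0], [583.0, -46.0, 75.0]]
```

```bash
python3 -m pendant '{"targets":[{"xyz":[0,0,0],"turn":[0,0,-7.1],"claw":0.23},{"xyz":[0,0,0],"turn":[0,0,-7.1],"claw":0.23},{"xyz":[0,0,0],"turn":[0,0,-7.1],"claw":0.23},{"xyz":[0,0,0],"turn":[0,0,-7.1],"claw":0.23},{"xyz":[0,0,0],"turn":[0,0,-7.1],"claw":0.23},{"xyz":[0,0,0],"turn":[0,0,-7.1],"claw":0.23},{"xyz":[0,0,0],"turn":[0,0,-7.1],"claw":0.23},{"xyz":[0,0,0],"turn":[0,0,-7.1],"claw":0.23},{"xyz":[0,0,0],"turn":[0,0,-7.1],"claw":0.23},{"xyz":[0,0,0],"turn":[0,0,-7.1],"claw":0.23},{"xyz":[-37.5,0,8],"turn":[0,0,0],"claw":0.23},{"xyz":[-37.5,0,8],"turn":[0,0,0],"claw":0.23},{"xyz":[-37.5,0,8],"turn":[0,0,0],"claw":0.23},{"xyz":[-37.5,0,8],"turn":[0,0,0],"claw":0.23},{"xyz":[-37.5,0,8],"turn":[0,0,0],"claw":0.23},{"xyz":[-37.5,0,8],"turn":[0,0,0],"claw":0.23},{"xyz":[-37.5,0,8],"turn":[0,0,0],"claw":0.23},{"xyz":[0,0,0],"turn":[0,0,0],"claw":0.23},{"xyz":[0,0,0],"turn":[0,0,0],"claw":0.23}]}'
cat >> h.py <<'E'
def wsad(c,rad=45,zl=40,zh=56):
    s=snap('wrist');W=wcloud(s);m=masks(s['color'])['orange']|(masks(s['color'])['yellow'])
    sel=m&(W[...,2]>zl)&(W[...,2]<zh)&(np.hypot(W[...,0]-c[0],W[...,1]-c[1])<rad)
    p=W[sel]
    if len(p)<20: print('no saddle',len(p));return
    print('wsad',len(p),p.mean(0).round(1),cv2.minAreaRect(p[:,:2].astype(np.float32)))
E
python3 - <<'E'
from h import *
plan((452,-316,6),-15.4)
wsad((452,-316))
E
```

```text
time_s: 22.88
tcp_pos: [450.7, -317.3, 109.2]
tcp_rot: [-2.49, -1.911, 0.002]
force: [0.3, -0.3, 0.0]
opening: 71.8
grip_force: 0.0
turn [-0.17 -0.04  0.42] rows 1 shift after [  1.6   0.9 103.2] q6 now -0.44
turn [ 6.0000e-02 -2.6000e-01 -1.7958e+02] rows 26 shift after [ -1.6  -0.9 103.2] q6 now -0.44
wsad 2703 [ 453.4 -313.7   46.1] ((453.27423095703125, -314.2238464355469), (38.95388412475586, 48.79618453979492), 75.71366882324219)
```

```bash
python3 -m pendant '{"targets":[{"xyz":[2.7,1.1,30],"turn":[0,0,0],"claw":0.23},{"xyz":[0,0,35],"turn":[0,0,0],"claw":0.23},{"xyz":[0,0,22],"turn":[0,0,0],"claw":0.23},{"xyz":[0,0,12],"turn":[0,0,0],"claw":0.23},{"xyz":[0,0,4],"turn":[0,0,0],"claw":0.23},{"xyz":[0,0,0],"turn":[0,0,0],"claw":1},{"xyz":[0,0,0],"turn":[0,0,0],"claw":1},{"xyz":[0,0,0],"turn":[0,0,0],"claw":1},{"xyz":[0,0,0],"turn":[0,0,0],"claw":1},{"xyz":[0,0,0],"turn":[0,0,0],"claw":1},{"xyz":[0,0,0],"turn":[0,0,0],"claw":1},{"xyz":[0,0,0],"turn":[0,0,0],"claw":1}]}' 12
python3 -m pendant '{"targets":[{"xyz":[0,0,-10],"turn":[0,0,0],"claw":1},{"xyz":[0,0,-30],"turn":[0,0,0],"claw":1},{"xyz":[0,0,-35],"turn":[0,0,0],"claw":1},{"xyz":[0,0,-35],"turn":[0,0,0],"claw":1},{"xyz":[0,0,-35],"turn":[0,0,0],"claw":1},{"xyz":[0,0,0],"turn":[0,0,0],"claw":1}]}'
python3 - <<'E'
from h import *
plan((520,-63.4,150),94.2)
E
```

```text
time_s: 23.93
tcp_pos: [454.5, -314.7, 9.1]
tcp_rot: [2.488, 1.915, -0.0]
force: [-0.5, 1.7, 7.3]
opening: 50.0
grip_force: 12.0
time_s: 24.43
tcp_pos: [456.3, -316.1, 160.3]
tcp_rot: [2.481, 1.91, 0.003]
force: [0.5, -1.4, 0.4]
opening: 50.0
grip_force: 12.0
turn [ 1.0000e-01  7.1000e-01 -1.0901e+02] rows 16 shift after [-82.1 247.4  10.3] q6 now -0.43
turn [ 0.65 -0.09 70.99] rows 11 shift after [  82.1 -247.4   10.3] q6 now -0.43
```

```bash
python3 -m pendant '{"targets":[{"xyz":[0,0,0],"turn":[0,0,7.1],"claw":1},{"xyz":[0,0,0],"turn":[0,0,7.1],"claw":1},{"xyz":[0,0,0],"turn":[0,0,7.1],"claw":1},{"xyz":[0,0,0],"turn":[0,0,7.1],"claw":1},{"xyz":[0,0,0],"turn":[0,0,7.1],"claw":1},{"xyz":[0,0,0],"turn":[0,0,7.1],"claw":1},{"xyz":[0,0,0],"turn":[0,0,7.1],"claw":1},{"xyz":[0,0,0],"turn":[0,0,7.1],"claw":1},{"xyz":[0,0,0],"turn":[0,0,7.1],"claw":1},{"xyz":[0,0,0],"turn":[0,0,7.1],"claw":1},{"xyz":[10.2,-30.9,0],"turn":[0,0,0],"claw":1},{"xyz":[10.2,-30.9,0],"turn":[0,0,0],"claw":1},{"xyz":[10.2,-30.9,0],"turn":[0,0,0],"claw":1},{"xyz":[10.2,-30.9,0],"turn":[0,0,0],"claw":1},{"xyz":[10.2,-30.9,0],"turn":[0,0,0],"claw":1},{"xyz":[10.2,-30.9,0],"turn":[0,0,0],"claw":1},{"xyz":[10.2,-30.9,0],"turn":[0,0,0],"claw":1},{"xyz":[10.2,-30.9,0],"turn":[0,0,0],"claw":1},{"xyz":[0,0,0],"turn":[0,0,0],"claw":1},{"xyz":[0,0,0],"turn":[0,0,0],"claw":1}]}'
python3 - <<'E'
from h import *
plan((520,-63.3,90),94.2)
s=snap('wrist','wrist7.png');W=wcloud(s);m=masks(s['color'])['orange']|(masks(s['color'])['yellow'])
sel=m&(np.hypot(W[...,0]-520,W[...,1]+63)<70)&(W[...,2]>130);p=W[sel];print(len(p),np.percentile(p,[2,98],axis=0).round(0) if len(p) else 0)
for c in((505,135.5),(519.4,-63.5)):
    sel=(W[...,2]>66)&(W[...,2]<80)&(np.hypot(W[...,0]-c[0],W[...,1]-c[1])<95);print(sel.sum(),np.nanpercentile(W[sel],[2,50,98],axis=0).round(0).tolist())
    p=W[sel&(W[...,2]>72)];print('ridge',p.mean(0),np.polyfit(p[:,0],p[:,1],1))
E
```

```text
time_s: 26.1
tcp_pos: [517.3, -60.6, 153.0]
tcp_rot: [3.139, 0.119, -0.0]
force: [0.8, -0.6, -0.8]
opening: 50.1
grip_force: 12.0
turn [-0.0000e+00  7.0000e-02 -1.7986e+02] rows 26 shift after [-2.5 -2.9 63. ] q6 now 1.29
turn [0.04 0.   0.14] rows 1 shift after [ 2.5  2.9 63. ] q6 now 1.29
4292 [[510. -82. 189.]
 [536. -36. 191.]]
2603 [[446.0, 120.0, 66.0], [513.0, 132.0, 72.0], [571.0, 150.0, 75.0]]
ridge [511.21699265 136.36405441  73.28607037] [6.95975220e-02 1.00784618e+02]
3783 [[487.0, -77.0, 66.0], [538.0, -61.0, 72.0], [583.0, -46.0, 75.0]]
ridge [537.16639308 -61.23398848  73.3153634 ] [ 7.11396816e-02 -9.94478347e+01]
```

View pics/wrist7.png

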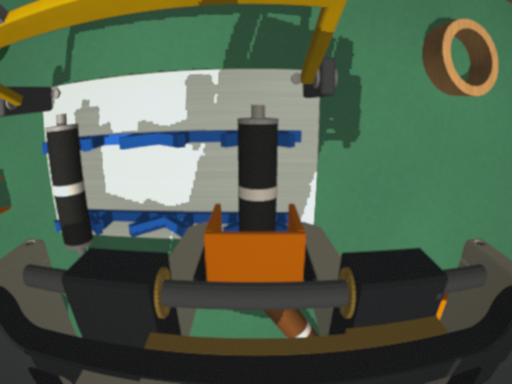

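```bash
python3 -m pendant '{"targets":[{"xyz":[2,2,0],"turn":[0,0,0],"claw":1},{"xyz":[0,0,30],"turn":[0,0,0],"claw":1},{"xyz":[0,0,20],"turn":[0,0,0],"claw":1},{"xyz":[0,0,5],"turn":[0,0,0],"claw":1},{"xyz":[0,0,0],"turn":[0,0,0],"claw":1},{"xyz":[0,0,0],"turn":[0,0,0],"claw":1}]}'
```

```text
time_s: 26.65
tcp_pos: [519.8, -64.4, 98.5]
tcp_rot: [3.139, 0.113, 0.0]
force: [0.4, 0.5, -0.7]
opening: 49.8
grip_force: 12.0
```

```bash
python3 -m pendant '{"targets":[{"xyz":[0,0,15],"turn":[0,0,0],"claw":1},{"xyz":[0,0,15],"turn":[0,0,0],"claw":1},{"xyz":[0,0,15],"turn":[0,0,0],"claw":1},{"xyz":[0,0,8],"turn":[0,0,0],"claw":1},{"xyz":[0,0,0],"turn":[0,0,0],"claw":1},{"xyz":[0,0,0],"turn":[0,0,0],"claw":1}]}'
```

```text
time_s: 27.15
tcp_pos: [519.9, -63.9, 45.6]
tcp_rot: [3.139, 0.115, 0.001]
force: [0.5, 0.0, -1.0]
opening: 49.8
grip_force: 12.0
```

```bash
python3 -m pendant '{"targets":[{"xyz":[0,0,3],"turn":[0,0,0],"claw":1},{"xyz":[0,0,0],"turn":[0,0,0],"claw":1},{"xyz":[0,0,0],"turn":[0,0,0],"claw":0.33},{"xyz":[0,0,0],"turn":[0,0,0],"claw":0.33},{"xyz":[0,0,0],"turn":[0,0,0],"claw":0.33},{"xyz":[0,0,0],"turn":[0,0,0],"claw":0.33},{"xyz":[0,0,0],"turn":[0,0,0],"claw":0.33},{"xyz":[0,0,-10],"turn":[0,0,0],"claw":0.33},{"xyz":[0,0,-30],"turn":[0,0,0],"claw":0.33},{"xyz":[0,0,-40],"turn":[0,0,0],"claw":0.33},{"xyz":[0,0,-40],"turn":[0,0,0],"claw":0.33},{"xyz":[0,0,0],"turn":[0,0,0],"claw":0.33},{"xyz":[0,0,0],"turn":[0,0,0],"claw":0.23}]}'
python3 - <<'E'
from h import *
wsad((520,-63),45,70,86)
s=snap('top')
for r in saddles(s):print('S',*r)
plan((466,323,170),12.1)
E
```

```text
time_s: 28.23
tcp_pos: [520.5, -63.8, 164.3]
tcp_rot: [3.138, 0.115, 0.007]
force: [-0.3, -0.6, -0.3]
opening: 65.5
grip_force: 0.0
wsad 2111 [519.5 -63.   78. ] ((519.0420532226562, -63.05182647705078), (37.317386627197266, 47.71992492675781), 3.7811777591705322)
S [465.6 323.1  45.5] [466.1 322.4] [49.4 36.6] 10.9 49.2 [202. 214.] 179
S [ 353.1 -333.6   45.9] [ 353.5 -334.4] [39.4 48.1] 82.6 49.5 [418. 258.] 193
turn [-3.000e-02  6.000e-02 -9.791e+01] rows 14 shift after [389.   29.3  -8.6] q6 now 1.29
turn [6.000e-02 3.000e-02 8.209e+01] rows 12 shift after [-389.   -29.3   -8.6] q6 now 1.29
```

Saddle 1 sits at z 78, level and centred on roller 2. Next I fetch the left saddle.

```bash
python3 -m pendant '{"targets":[{"xyz":[0,0,0],"turn":[0,0,-7],"claw":0.23},{"xyz":[0,0,0],"turn":[0,0,-7],"claw":0.23},{"xyz":[0,0,0],"turn":[0,0,-7],"claw":0.23},{"xyz":[0,0,0],"turn":[0,0,-7],"claw":0.23},{"xyz":[0,0,0],"turn":[0,0,-7],"claw":0.23},{"xyz":[0,0,0],"turn":[0,0,-7],"claw":0.23},{"xyz":[0,0,0],"turn":[0,0,-7],"claw":0.23},{"xyz":[0,0,0],"turn":[0,0,-7],"claw":0.23},{"xyz":[0,0,0],"turn":[0,0,-7],"claw":0.23},{"xyz":[0,0,0],"turn":[0,0,-7],"claw":0.23},{"xyz":[0,0,0],"turn":[0,0,-7],"claw":0.23},{"xyz":[0,0,0],"turn":[0,0,-7],"claw":0.23},{"xyz":[0,0,0],"turn":[0,0,-7],"claw":0.23},{"xyz":[0,0,0],"turn":[0,0,-6.5],"claw":0.23}]}'
python3 -m pendant '{"targets":[{"xyz":[35.4,2.7,0],"turn":[0,0,0],"claw":0.23},{"xyz":[35.4,2.7,0],"turn":[0,0,0],"claw":0.23},{"xyz":[35.4,2.7,0],"turn":[0,0,0],"claw":0.23},{"xyz":[35.4,2.7,0],"turn":[0,0,0],"claw":0.23},{"xyz":[35.4,2.7,0],"turn":[0,0,0],"claw":0.23},{"xyz":[35.4,2.7,0],"turn":[0,0,0],"claw":0.23},{"xyz":[35.4,2.7,0],"turn":[0,0,0],"claw":0.23},{"xyz":[35.4,2.7,0],"turn":[0,0,0],"claw":0.23},{"xyz":[35.4,2.7,0],"turn":[0,0,0],"claw":0.23},{"xyz":[35.4,2.7,0],"turn":[0,0,0],"claw":0.23},{"xyz":[35.4,2.7,0],"turn":[0,0,0],"claw":0.23},{"xyz":[0,0,30],"turn":[0,0,0],"claw":0.23},{"xyz":[0,0,25],"turn":[0,0,0],"claw":0.23},{"xyz":[0,0,0],"turn":[0,0,0],"claw":0.23},{"xyz":[0,0,0],"turn":[0,0,0],"claw":0.23}]}'
python3 - <<'E'
from h import *
plan((466,323,8),11.5)
wsad((466,323))
E
```

```text
time_s: 29.5
tcp_pos: [518.6, -63.4, 160.1]
tcp_rot: [-1.975, -2.44, 0.003]
force: [-0.0, -1.1, -0.4]
opening: 72.1
grip_force: 0.0
time_s: 30.75
tcp_pos: [468.5, 323.1, 104.9]
tcp_rot: [-1.983, -2.435, 0.008]
force: [0.1, 0.7, 0.2]
opening: 71.4
grip_force: 0.0
turn [-0.27  0.11  0.19] rows 1 shift after [ 0.4 -2.4 96.9] q6 now 0.32
turn [  -0.18   -0.42 -179.81] rows 26 shift after [-0.4  2.4 96.9] q6 now 0.32
wsad 2862 [466.9 326.   46.1] ((467.0751953125, 325.3143310546875), (49.157352447509766, 39.442630767822266), 12.304316520690918)
```

```bash
python3 -m pendant '{"targets":[{"xyz":[1.3,-1.8,30],"turn":[-0.27,0,0],"claw":0.23},{"xyz":[0,0,30],"turn":[0,0,0],"claw":0.23},{"xyz":[0,0,22],"turn":[0,0,0],"claw":0.23},{"xyz":[0,0,10],"turn":[0,0,0],"claw":0.23},{"xyz":[0,0,4],"turn":[0,0,0],"claw":0.23},{"xyz":[0,0,0],"turn":[0,0,0],"claw":1},{"xyz":[0,0,0],"turn":[0,0,0],"claw":1},{"xyz":[0,0,0],"turn":[0,0,0],"claw":1},{"xyz":[0,0,0],"turn":[0,0,0],"claw":1},{"xyz":[0,0,0],"turn":[0,0,0],"claw":1},{"xyz":[0,0,0],"turn":[0,0,0],"claw":1},{"xyz":[0,0,0],"turn":[0,0,0],"claw":1}]}' 12
python3 -m pendant '{"targets":[{"xyz":[0,0,-10],"turn":[0,0,0],"claw":1},{"xyz":[0,0,-30],"turn":[0,0,0],"claw":1},{"xyz":[0,0,-35],"turn":[0,0,0],"claw":1},{"xyz":[0,0,-35],"turn":[0,0,0],"claw":1},{"xyz":[0,0,-35],"turn":[0,0,0],"claw":1},{"xyz":[0,0,0],"turn":[0,0,0],"claw":1}]}'
python3 - <<'E'
from h import *
plan((505.5,135.9,150),94.2)
E
```

```text
time_s: 31.8
tcp_pos: [468.4, 325.0, 11.7]
tcp_rot: [1.981, 2.433, 0.007]
force: [-1.0, -0.5, 6.8]
opening: 49.9
grip_force: 12.0
time_s: 32.3
tcp_pos: [469.7, 326.2, 163.0]
tcp_rot: [1.979, 2.431, 0.02]
force: [0.5, 0.4, -0.3]
opening: 50.1
grip_force: 12.0
turn [  0.8    0.46 -82.5 ] rows 12 shift after [ -21.7 -192.4   13. ] q6 now 0.32
turn [ 0.48 -0.82 97.5 ] rows 14 shift after [ 21.7 192.4  13. ] q6 now 0.32
```

```bash
python3 -m pendant '{"targets":[{"xyz":[0,0,0],"turn":[0,0,6.95],"claw":1},{"xyz":[0,0,0],"turn":[0,0,6.95],"claw":1},{"xyz":[0,0,0],"turn":[0,0,6.95],"claw":1},{"xyz":[0,0,0],"turn":[0,0,6.95],"claw":1},{"xyz":[0,0,0],"turn":[0,0,6.95],"claw":1},{"xyz":[0,0,0],"turn":[0,0,6.95],"claw":1},{"xyz":[0,0,0],"turn":[0,0,6.95],"claw":1},{"xyz":[0,0,0],"turn":[0,0,6.95],"claw":1},{"xyz":[0,0,0],"turn":[0,0,6.95],"claw":1},{"xyz":[0,0,0],"turn":[0,0,6.95],"claw":1},{"xyz":[0,0,0],"turn":[0,0,6.95],"claw":1},{"xyz":[0,0,0],"turn":[0,0,6.95],"claw":1},{"xyz":[0,0,0],"turn":[0,0,6.95],"claw":1},{"xyz":[0,0,0],"turn":[0,0,6.95],"claw":1}]}'
python3 -m pendant '{"targets":[{"xyz":[3.6,32,0],"turn":[0,0,0],"claw":1},{"xyz":[3.6,32,0],"turn":[0,0,0],"claw":1},{"xyz":[3.6,32,0],"turn":[0,0,0],"claw":1},{"xyz":[3.6,32,0],"turn":[0,0,0],"claw":1},{"xyz":[3.6,32,0],"turn":[0,0,0],"claw":1},{"xyz":[3.6,32,0],"turn":[0,0,0],"claw":1},{"xyz":[0,0,0],"turn":[0,0,0],"claw":1},{"xyz":[0,0,0],"turn":[0,0,0],"claw":1}]}'
python3 - <<'E'
from h import *
plan((506,136.3,44.5),94.2)
s=snap('wrist','wrist8.png');W=wcloud(s);m=masks(s['color'])['orange']|(masks(s['color'])['yellow'])
sel=m&(np.hypot(W[...,0]-505,W[...,1]-136)<70)&(W[...,2]>130);p=W[sel];print(len(p),np.percentile(p,[2,98],axis=0).round(0) if len(p) else 0)
for c in((505,135.5),(519.4,-63.5)):
    sel=(W[...,2]>71)&(W[...,2]<80)&(np.hypot(W[...,0]-c[0],W[...,1]-c[1])<95);p=W[sel];print('ridge',sel.sum(),p.mean(0),np.polyfit(p[:,0],p[:,1],1))
E
```

```text
time_s: 33.47
tcp_pos: [467.0, 324.5, 155.8]
tcp_rot: [-3.139, -0.111, -0.007]
force: [0.6, 0.5, -0.7]
opening: 50.2
grip_force: 12.0
time_s: 34.13
tcp_pos: [503.6, 133.7, 156.0]
tcp_rot: [-3.139, -0.116, -0.008]
force: [0.0, -0.2, -0.1]
opening: 49.9
grip_force: 12.0
turn [ 4.3000e-01 -1.0000e-02 -1.7996e+02] rows 26 shift after [ -2.6   2.5 111.5] q6 now 1.67
turn [-0.01 -0.27  0.04] rows 1 shift after [  2.6  -2.5 111.5] q6 now 1.67
4680 [[495. 112. 189.]
 [523. 158. 191.]]
ridge 2408 [526.32931504 138.54662393  72.96582251] [7.16176509e-02 1.00852155e+02]
ridge 2627 [521.94819739 -59.70968397  75.62815628] [ 5.89099786e-02 -9.04576411e+01]
```

```bash
python3 -m pendant '{"targets":[{"xyz":[2,-2.2,0],"turn":[0,0,0],"claw":1},{"xyz":[0,0,30],"turn":[0,0,0],"claw":1},{"xyz":[0,0,24],"turn":[0,0,0],"claw":1},{"xyz":[0,0,15],"turn":[0,0,0],"claw":1},{"xyz":[0,0,15],"turn":[0,0,0],"claw":1},{"xyz":[0,0,15],"turn":[0,0,0],"claw":1},{"xyz":[0,0,9],"turn":[0,0,0],"claw":1},{"xyz":[0,0,0],"turn":[0,0,0],"claw":1},{"xyz":[0,0,0],"turn":[0,0,0],"claw":1}]}'
```

```text
time_s: 34.93
tcp_pos: [505.7, 137.9, 47.7]
tcp_rot: [-3.139, -0.122, -0.006]
force: [0.5, 0.6, -0.5]
opening: 50.1
grip_force: 12.0
```

```bash
python3 -m pendant '{"targets":[{"xyz":[0,1,3],"turn":[0,0,0],"claw":1},{"xyz":[0,0,0],"turn":[0,0,0],"claw":1},{"xyz":[0,0,0],"turn":[0,0,0],"claw":0.33},{"xyz":[0,0,0],"turn":[0,0,0],"claw":0.33},{"xyz":[0,0,0],"turn":[0,0,0],"claw":0.33},{"xyz":[0,0,0],"turn":[0,0,0],"claw":0.33},{"xyz":[0,0,0],"turn":[0,0,0],"claw":0.33},{"xyz":[0,0,-10],"turn":[0,0,0],"claw":0.33},{"xyz":[0,0,-30],"turn":[0,0,0],"claw":0.33},{"xyz":[0,0,-40],"turn":[0,0,0],"claw":0.33},{"xyz":[0,0,-40],"turn":[0,0,0],"claw":0.33},{"xyz":[0,0,-40],"turn":[0,0,0],"claw":0.4},{"xyz":[0,0,0],"turn":[0,0,0],"claw":0.4}]}'
python3 - <<'E'
from h import *
wsad((505,136),45,70,86)
wsad((519,-63),45,70,86)
s=snap('side')
for r in saddles(s,15):print('S',*r)
s=snap('wrist');W=wcloud(s);y=masks(s['color'])['yellow']&(W[...,2]>120)&(W[...,0]>600);p=W[y]
print('keeper bar',len(p),np.percentile(p,[2,50,98],axis=0).round(0).tolist())
d=(s['color'].max(-1)<90)&(W[...,2]>235)&(W[...,2]<285)&(W[...,0]>630)&(abs(W[...,1]-40)<100);p=W[d];print('handle',len(p),p.mean(0) if len(p) else 0,np.percentile(p,[2,98],axis=0) if len(p) else 0)
plan((673,45,330),4.2)
cv2.imwrite('pics/wrist9.png',s['color'])
E
```

```text
time_s: 36.02
tcp_pos: [508.1, 136.7, 212.7]
tcp_rot: [-3.137, -0.12, -0.025]
force: [0.2, 0.0, 0.8]
opening: 56.6
grip_force: 0.0
wsad 1607 [506.9 137.   78. ] ((506.4321594238281, 136.69650268554688), (39.28675842285156, 46.78192901611328), 3.5245397090911865)
wsad 1122 [519.5 -60.2  77.9] ((517.38671875, -62.15081024169922), (43.4207649230957, 50.512508392333984), 2.96547269821167)
S [ 353.3 -329.7   45.9] [ 350.4 -328.3] [39.2 42.6] 77.7 49.0 [331. 147.] 26
S [516.4 -55.6  78.5] [517.8 -57.8] [40.3 43.5] 1.8 81.0 [281. 165.] 50
S [501.5 152.3  78.6] [503.6 150.9] [35.1 25.9] 18.8 80.8 [269. 195.] 37
keeper bar 7731 [[631.0, -86.0, 144.0], [646.0, 91.0, 186.0], [660.0, 187.0, 190.0]]
handle 3 [671.77696297   3.50806851 235.50064661] [[670.86292652   2.13743112 235.10011374]
 [673.09955185   4.2445922  236.15965474]]
turn [  0.14  -0.13 -89.81] rows 13 shift after [-103.1  161.4 -126.1] q6 now 1.67
turn [-0.13 -0.14 90.19] rows 13 shift after [ 103.1 -161.4 -126.1] q6 now 1.67
```

View pics/wrist9.png

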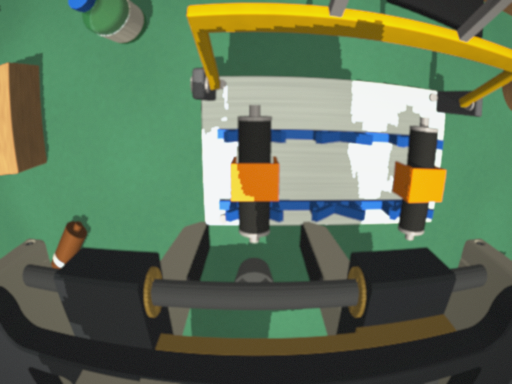

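Both saddles are level at z 78, centred at (255,180) and (420,183) in the wrist view. Next I move above the open handle.

```bash
python3 -m pendant '{"targets":[{"xyz":[0,0,-20],"turn":[0,0,-6.9],"claw":0.4},{"xyz":[0,0,-20],"turn":[0,0,-6.9],"claw":0.4},{"xyz":[0,0,-20],"turn":[0,0,-6.9],"claw":0.4},{"xyz":[0,0,-20],"turn":[0,0,-6.9],"claw":0.4},{"xyz":[0,0,-20],"turn":[0,0,-6.9],"claw":0.4},{"xyz":[0,0,-20],"turn":[0,0,-6.9],"claw":0.4},{"xyz":[0,0,0],"turn":[0,0,-6.9],"claw":0.4},{"xyz":[0,0,0],"turn":[0,0,-6.9],"claw":0.4},{"xyz":[0,0,0],"turn":[0,0,-6.9],"claw":0.4},{"xyz":[0,0,0],"turn":[0,0,-6.9],"claw":0.4},{"xyz":[0,0,0],"turn":[0,0,-6.9],"claw":0.4},{"xyz":[0,0,0],"turn":[0,0,-6.9],"claw":0.4},{"xyz":[0,0,0],"turn":[0,0,-7],"claw":0.4}]}'
python3 -m pendant '{"targets":[{"xyz":[-17,28,0],"turn":[0,0,0],"claw":0.4},{"xyz":[-17,28,0],"turn":[0,0,0],"claw":0.4},{"xyz":[-17,28,0],"turn":[0,0,0],"claw":0.4},{"xyz":[-17,28,0],"turn":[0,0,0],"claw":0.4},{"xyz":[-17,28,0],"turn":[0,0,0],"claw":0.4},{"xyz":[-17,28,0],"turn":[0,0,0],"claw":0.4},{"xyz":[0,0,0],"turn":[0,0,0],"claw":0.4},{"xyz":[0,0,0],"turn":[0,0,0],"claw":0.4}]}'
python3 - <<'E'
from h import *
plan((680,48,239),4.2)
s=snap('top');W=cloud(s)
for n in('top','side','wrist'):
    s=snap(n);W=wcloud(s) if n=='wrist' else cloud(s)
    d=(s['color'].max(-1)<90)&(W[...,2]>235)&(W[...,2]<275)&(W[...,0]>630)&(W[...,0]<720)&(abs(W[...,1]-48)<70);p=W[d];print(n,'handle',len(p),p.mean(0) if len(p) else 0,np.percentile(p,[2,98],axis=0).round(0).tolist() if len(p) else 0)
E
```

```text
time_s: 37.3
tcp_pos: [504.2, 136.0, 322.8]
tcp_rot: [2.131, 2.307, 0.001]
force: [0.4, -0.6, 0.1]
opening: 56.0
grip_force: 0.0
time_s: 37.97
tcp_pos: [679.9, 45.9, 322.2]
tcp_rot: [-2.14, -2.3, -0.0]
force: [0.8, -0.3, 0.0]
opening: 56.1
grip_force: 0.0
turn [-0.   -0.02 -0.08] rows 1 shift after [ 2.1  0.3 83.2] q6 now -0.07
turn [-4.0000e-02  0.0000e+00  1.7992e+02] rows 26 shift after [-2.1 -0.3 83.2] q6 now -0.07
top handle 35 [675.61602794  93.10827041 260.37293094] [[671.0, 83.0, 251.0], [682.0, 102.0, 267.0]]
side handle 62 [677.71362314  50.77368812 259.20655403] [[672.0, -1.0, 239.0], [684.0, 104.0, 265.0]]
wrist handle 1906 [680.49675675  51.67685768 260.85287514] [[673.0, -2.0, 242.0], [689.0, 103.0, 264.0]]
```

```bash
python3 -m pendant '{"targets":[{"xyz":[0,0,25],"turn":[0,0,0],"claw":0.4},{"xyz":[0,0,25],"turn":[0,0,0],"claw":0.4},{"xyz":[0,0,20],"turn":[0,0,0],"claw":0.4},{"xyz":[0,0,13],"turn":[0,0,0],"claw":0.4},{"xyz":[0,0,0],"turn":[0,0,0],"claw":1},{"xyz":[0,0,0],"turn":[0,0,0],"claw":1},{"xyz":[0,0,0],"turn":[0,0,0],"claw":1},{"xyz":[0,0,0],"turn":[0,0,0],"claw":1},{"xyz":[0,0,0],"turn":[0,0,0],"claw":1},{"xyz":[0,0,0],"turn":[0,0,0],"claw":1},{"xyz":[0,0,0],"turn":[0,0,0],"claw":1},{"xyz":[0,0,0],"turn":[0,0,0],"claw":1},{"xyz":[0,0,0],"turn":[0,0,0],"claw":1},{"xyz":[0,0,0],"turn":[0,0,0],"claw":1}]}' 12
python3 - <<'E'
import numpy as np
P=[185*np.array([-np.cos(q),np.sin(q)]) for q in np.linspace(1.945,0,27)]
print([ (float(round(a[0],1)),float(round(-a[1],1))) for a in np.diff(P,axis=0)])
E
```

```text
time_s: 39.33
tcp_pos: [680.2, 46.7, 242.7]
tcp_rot: [2.136, 2.299, 0.006]
force: [0.9, 0.7, 1.5]
opening: 11.6
grip_force: 12.0
[(-13.1, -4.6), (-13.4, -3.6), (-13.6, -2.6), (-13.7, -1.6), (-13.8, -0.5), (-13.8, 0.5), (-13.7, 1.5), (-13.6, 2.6), (-13.4, 3.6), (-13.1, 4.6), (-12.7, 5.5), (-12.2, 6.5), (-11.7, 7.4), (-11.1, 8.2), (-10.5, 9.0), (-9.8, 9.8), (-9.0, 10.5), (-8.2, 11.1), (-7.4, 11.7), (-6.5, 12.2), (-5.5, 12.7), (-4.6, 13.1), (-3.6, 13.4), (-2.6, 13.6), (-1.5, 13.7), (-0.5, 13.8)]
```

```bash
python3 -m pendant '{"targets":[{"xyz":[0,-13.1,-4.6],"turn":[0,0,0],"claw":1},{"xyz":[0,-13.4,-3.6],"turn":[0,0,0],"claw":1},{"xyz":[0,-13.6,-2.6],"turn":[0,0,0],"claw":1},{"xyz":[0,-13.7,-1.6],"turn":[0,0,0],"claw":1},{"xyz":[0,-13.8,-0.5],"turn":[0,0,0],"claw":1},{"xyz":[0,-13.8,0.5],"turn":[0,0,0],"claw":1},{"xyz":[0,-13.7,1.5],"turn":[0,0,0],"claw":1},{"xyz":[0,-13.6,2.6],"turn":[0,0,0],"claw":1},{"xyz":[0,-13.4,3.6],"turn":[0,0,0],"claw":1}]}'
python3 -m pendant '{"targets":[{"xyz":[0,-13.1,4.6],"turn":[0,0,0],"claw":1},{"xyz":[0,-12.7,5.5],"turn":[0,0,0],"claw":1},{"xyz":[0,-12.2,6.5],"turn":[0,0,0],"claw":1},{"xyz":[0,-11.7,7.4],"turn":[0,0,0],"claw":1},{"xyz":[0,-11.1,8.2],"turn":[0,0,0],"claw":1},{"xyz":[0,-10.5,9],"turn":[0,0,0],"claw":1},{"xyz":[0,-9.8,9.8],"turn":[0,0,0],"claw":1},{"xyz":[0,-9,10.5],"turn":[0,0,0],"claw":1}]}'
```

```text
time_s: 40.08
tcp_pos: [557.6, 37.9, 246.7]
tcp_rot: [2.136, 2.299, 0.006]
force: [0.6, 1.2, -0.0]
opening: 11.2
grip_force: 12.0
time_s: 40.75
tcp_pos: [467.7, 31.3, 184.3]
tcp_rot: [2.137, 2.299, 0.005]
force: [-0.3, 1.3, -0.0]
opening: 11.6
grip_force: 12.0
```

```bash
python3 -m pendant '{"targets":[{"xyz":[0,-8.2,11.1],"turn":[0,0,0],"claw":1},{"xyz":[0,-7.4,11.7],"turn":[0,0,0],"claw":1},{"xyz":[0,-6.5,12.2],"turn":[0,0,0],"claw":1},{"xyz":[0,-5.5,12.7],"turn":[0,0,0],"claw":1},{"xyz":[0,-4.6,13.1],"turn":[0,0,0],"claw":1},{"xyz":[0,-3.6,13.4],"turn":[0,0,0],"claw":1},{"xyz":[0,-2.6,13.6],"turn":[0,0,0],"claw":1}]}'
python3 -m pendant '{"targets":[{"xyz":[0,-1.5,9],"turn":[0,0,0],"claw":1},{"xyz":[0,-0.5,6],"turn":[0,0,0],"claw":1},{"xyz":[0,0,5],"turn":[0,0,0],"claw":1},{"xyz":[0,0,4],"turn":[0,0,0],"claw":1},{"xyz":[0,0,0],"turn":[0,0,0],"claw":1}]}'
```

```text
time_s: 41.33
tcp_pos: [429.6, 28.5, 95.9]
tcp_rot: [2.138, 2.3, 0.004]
force: [-0.2, 1.6, -0.6]
opening: 11.5
grip_force: 12.0
time_s: 41.75
tcp_pos: [427.5, 28.3, 71.8]
tcp_rot: [2.138, 2.301, 0.001]
force: [-6.7, 0.4, -1.4]
opening: 11.3
grip_force: 12.0
```

```bash
python3 -m pendant '{"targets":[{"xyz":[0,0,1],"turn":[0,0,0],"claw":1},{"xyz":[0,0,0],"turn":[0,0,0],"claw":0.4},{"xyz":[0,0,0],"turn":[0,0,0],"claw":0.4},{"xyz":[0,0,0],"turn":[0,0,0],"claw":0.4},{"xyz":[0,0,0],"turn":[0,0,0],"claw":0.4},{"xyz":[0,0,0],"turn":[0,0,0],"claw":0.4},{"xyz":[0,0,0],"turn":[0,0,0],"claw":0.4},{"xyz":[0,0,-15],"turn":[0,0,0],"claw":0.4},{"xyz":[0,0,-30],"turn":[0,0,0],"claw":0.4},{"xyz":[0,0,-35],"turn":[0,0,0],"claw":0.4},{"xyz":[0,0,-35],"turn":[0,0,0],"claw":0.4},{"xyz":[0,-20,-35],"turn":[0,0,0],"claw":0.4},{"xyz":[0,-30,0],"turn":[0,0,0],"claw":0.4},{"xyz":[0,0,0],"turn":[0,0,0],"claw":0.4},{"xyz":[0,0,0],"turn":[0,0,0],"claw":0.4},{"xyz":[0,0,0],"turn":[0,0,0],"claw":0.4}]}'
python3 - <<'E'
from h import *
for n in('wrist','side'):
    s=snap(n,n+'10.png');W=wcloud(s) if n=='wrist' else cloud(s);m=masks(s['color'])
    y=m['yellow']&(W[...,2]>80)&(W[...,2]<300)&(np.hypot(W[...,0]-540,W[...,1]-36)<200)
    print(n,'yellow',y.sum(),np.percentile(W[y],[2,50,98],axis=0).round(0).tolist())
    d=(s['color'].max(-1)<90)&(W[...,2]>70)&(W[...,2]<130)&(abs(W[...,0]-427)<30)&(abs(W[...,1]-30)<60);print('handle',d.sum(),W[d].mean(0) if d.sum() else 0,np.percentile(W[d][:,2],98) if d.sum() else 0)
    for r in saddles(s,15) if n=='side' else []:print('S',*r)
E
```

```text
time_s: 43.08
tcp_pos: [378.7, 24.5, 221.5]
tcp_rot: [2.136, 2.299, 0.006]
force: [-0.7, -0.0, 0.2]
opening: 55.9
grip_force: 0.0
wrist yellow 4171 [[494.0, -42.0, 86.0], [511.0, 94.0, 90.0], [591.0, 182.0, 92.0]]
handle 983 [426.86288188  34.01794024  89.90656088] 92.16088632346182
side yellow 260 [[496.0, -103.0, 84.0], [515.0, 72.0, 90.0], [614.0, 183.0, 94.0]]
handle 54 [429.30250708  30.12728721  89.42543945] 93.54479251065652
S [ 351.9 -330.3   45.8] [ 352.2 -331.5] [22.7 43.4] 87.9 48.2 [331. 147.] 25
S [492.2 153.3  85.1] [490.6 155.4] [ 6.5 42.9] 2.9 88.5 [272. 193.] 11
```

View pics/wrist10.png

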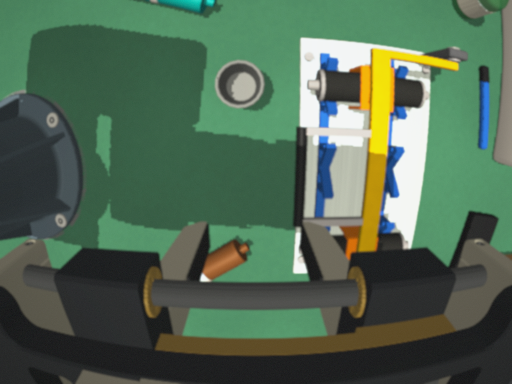

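The keeper is shut: its bar at (378,150) lies over both rollers and their saddles, and the handle's height reads the same as at the start. The robot is clear, so I hand the job in.

```bash
python3 -c "
from workcell import robot
print(robot.hand_in())"
```

```text
the job is handed in; nothing more can be done
None
```

I handed the job in after about 43 s on the robot's clock: both rollers present are seated, one in each outer vee (1 and 3), each has a level saddle over its middle, and the keeper is shut over them; the hand-in gave no verdict.

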